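# Put up the seasoning shelf on the slotted stand

## Robot

A 6-joint arm with a two-finger parallel gripper is mounted at the origin on a cart in front of the work surface, level with it; the furniture and walls round the work are solid. World frame = base frame: x ahead of the robot, y to its left, z up, the work surface at z = 0. Lengths are in m, angles in rad, forces in N, time in s.
With the tool pointing down it reaches from about 0.35 to 0.775 m from the base axis. Payload 7.3 kg.
Tool frame: the origin (TCP) lies at the centre of the arm's flange, where the gripper is bolted on; the fingertips stand 178 mm ahead of it and the grasp point (between the pads) lies 159 mm ahead of it; z points along the fingers, y is the line along which they close (so a half turn about z gives the same grasp; the last joint's range is limited). The gripper opens to 92 mm and grips with 3 to 60 N. Pads are 19 mm wide; open, the fingers measure 130 mm over their backs; the gripper's body (75 mm by 190 mm) begins 47 mm behind the grasp point.
Start: joints at [-0.146, 0.342, 1.524, -0, 1.275, -0.146], TCP at [0.525, 0, 0.405] pointing down, gripper open.
Joint ranges: [-2.53, 2.53], [-0.77, 2.02], [0.04, 2.7], [-1, 4.14], [0.28, 2.66], [-3.11, 3.11]. Speed limits (rad/s): [2.57, 2.57, 3.14, 3.14, 3.14, 3.14].

## Interface

Orientations are given as [roll, pitch, yaw] about the fixed x, y, z axes, in that order (R = Rz(yaw) Ry(pitch) Rx(roll)).
In Python, from cell import robot gives the robot as it stands.
- The arm moves only by the shell command python3 drive.py FILE [OPENING] [FORCE], which reads ROWS from the file FILE. ROWS is a JSON object whose key "plan" holds a list of rows, 1 to 8 of them, each of 6 numbers: dx, dy, dz in mm, then a rotation vector rx, ry, rz in units of 0.2 rad; each row shifts and turns the commanded pose from where the row before left it, along the tool's axes as they then stand; what a row does not reach is not made up. A row lasts 1/12 s, in which the tool goes at most 0.0417 m and 0.125 rad, less where a joint would pass 70% of its speed; a pose out of reach is approached as far as the arm can. OPENING is the finger opening in m, set as the command begins (- or left out keeps the last). The fingers move at their own pace and stop on an object; FORCE is the grip in N (left out, the last holds). Time passes only in rows, so rows that do not move let the fingers close. It prints the time, the measured TCP pose, the force, the opening and the grip force at its end. Input that does not fit is refused with a message, and nothing moves.
- robot.observe(): the state, without advancing time (a new reading comes with each control period).
- robot.read_camera(name): name is "scene" or "side" or "wrist"; returns a dict with "image" (400x640x3 uint8, red, green, blue), "fx", "fy", "cx", "cy" (pixels), "pose" (4x4, takes a point from camera to world coordinates). Camera axes: x right, y down, z forward; pixel columns grow to the right and rows downward; lengths in m; the calibration is good to about 2 mm. A picture is of the moment at which its call begins. There is no depth.
- robot.hand_in(): hands the job in; it is judged then, once.
The state is a dict: "time": time; "qpos": joint angles; "qvel": joint speeds; "joint_efforts": joint torques, N m; "tool_pos": TCP position; "tool_rot": TCP orientation; "contact_force": force on the tool from outside, world axes, zero at the start; "torque": the same for the moment, N m; "opening": finger opening in m; "grip_force": force on a finger pad.
Only numpy, scipy, OpenCV 4.12 (cv2) and the standard library are available. Lean on these libraries where they do the work, as an engineer would, in place of code of your own. Each camera call takes 0.05 s, during which the arm holds its last target. There are 200 camera calls.

## Task

Put up the little seasoning shelf: hook one of the two loose brackets into the slot of each upright of the stand and press it down until it snaps fully home, then set the tray on the brackets so that all four corner holes drop over the pins and it lies flat. Finally stand every little knobbed seasoning tin upright on the tray floor, and leave the other things where they are.

Things in the scene. Friction and masses are not known exactly. Their poses are not given: they have to be found in the camera images.
- stand: fixed stand; origin on the table midway between its two uprights' front faces (x = 0); +x away from the robot, y left, z up. Uprights centred at y = +80 and -80 mm, 64 mm wide, 185 high; face a 5 mm sheet, hollow behind, one slot each, 46 mm wide, z 127 to 159 mm; inside, two sprung rollers squeeze the hook as it comes down and give way. Base plate 12 mm high, x -60 to 45, y -115 to 115
- seat_left (a point): on the stand, where a bracket's origin lies once it is fully down and locked in the left upright (+y side), axes as the stand's; 75 mm in front of the upright's face, 85 mm above the table
- seat_right (a point): on the stand, where a bracket's origin lies once it is fully down and locked in the right upright (-y side), axes as the stand's; 75 mm in front of the upright's face, 85 mm above the table
- tray_seat (a point): point on the stand where the tray's origin lies when the tray is fully down on both brackets, axes as the stand's; 75 mm in front of the upright faces, 110 mm above the table
- bracket_1: loose steel shelf bracket, 0.17 to 0.33 kg, standing on its arm. Origin on the arm's underside midway between its two pins; x to the plate and hook end, z up. Arm 36 mm wide (y), 25 mm high, x -58 to 67: pinch it across y near the origin. Pins on its top at x = -35 and 35, 10 mm thick, 10 mm high, tapered. Plate at x 67 to 75, 44 mm wide, 112 mm high
- bracket_2: the second bracket, same as bracket_1; either fits either upright. To hang: level, 20 mm above its seat (3 mm either way), start about 30 mm back, move along the stand's +x until the plate meets the upright, then down; after 9 mm it hangs on sprung rollers, hook 11 mm too high, arm drooping a little; a push of 7 to 14 N on its thumb ledge then snaps it down home
- bracket_1_hook (a point): tip of bracket_1's hook behind its plate: a tab, 41 mm at its widest, at z 42 to 50 mm of the bracket, with a prong that hangs down to z = 25 and reaches to x = 88; this point is at x = 86, y = 0, z = 25 mm. The prong goes through the slot, then down behind the 5 mm sheet
- bracket_1_ledge (a point): middle of the top of bracket_1's plate, the thumb ledge to press on: 14 mm (x) by 44 mm (y), at x = 68, y = 0, z = 112 mm of the bracket, higher than the upright's top when locked
- bracket_2_hook (a point): tip of bracket_2's hook behind its plate: a tab, 41 mm at its widest, at z 42 to 50 mm of the bracket, with a prong that hangs down to z = 25 and reaches to x = 88; this point is at x = 86, y = 0, z = 25 mm. The prong goes through the slot, then down behind the 5 mm sheet
- bracket_2_ledge (a point): middle of the top of bracket_2's plate, the thumb ledge to press on: 14 mm (x) by 44 mm (y), at x = 68, y = 0, z = 112 mm of the bracket, higher than the upright's top when locked
- tray: white tray, 106 mm (x) by 200 mm (y), floor 6 mm thick, rim up to z = 26, 0.3 kg, flat on the table. Origin at the centre of its underside, z up. Square corner holes 18 mm wide at x = +-35, y = +-80. Wooden handle across the middle: bar 12 mm thick (y), 70 mm long (x), z 36 to 50; pinch it across y from above. A half turn makes no difference
- tin_1: small steel seasoning tin with lid and wooden knob, 0.12 kg: body 44 mm in diameter, 34 mm high, on it a knob 18 mm thick, up to z = 62 mm, to be pinched from above. Origin at the centre of its underside, z up. 2 or 3 such tins, all alike, are present in a run; an absent one reads None from the start
- tin_2: small steel seasoning tin with lid and wooden knob, 0.12 kg: body 44 mm in diameter, 34 mm high, on it a knob 18 mm thick, up to z = 62 mm, to be pinched from above. Origin at the centre of its underside, z up. 2 or 3 such tins, all alike, are present in a run; an absent one reads None from the start
- tin_3: small steel seasoning tin with lid and wooden knob, 0.12 kg: body 44 mm in diameter, 34 mm high, on it a knob 18 mm thick, up to z = 62 mm, to be pinched from above. Origin at the centre of its underside, z up. 2 or 3 such tins, all alike, are present in a run; an absent one reads None from the start
- timer: kitchen timer, 64 mm across, 52 mm high; leave alone
- can: closed food can, 58 mm across, 72 mm high; leave alone

How it is judged:
By the outcome, as a careful person would: the job done as asked, in the order asked, and still so for the second after the job is handed in, with the robot touching nothing.
Of tin_1, tin_2, tin_3 only 2 to 3 are there at a start; the rules pass over those that are not, and their reading is None.
At some moment in a run one of tin_1, tin_2, tin_3 may be knocked a few centimetres aside while the robot is not near it.
It also fails if it takes over 208 s, if anything falls off the work surface, if the arm or the gripper's body presses on something with over 40 N, if the wrist force passes 120 N, or if a joint passes its speed limit or range.

## Working session

There is one attempt and no reset: what is moved stays moved. The work goes in short steps, Python scripts to look and compute and a shell command to move; the robot and the scene stay as the last step left them, time stands still between calls to the robot, and variables do not carry over. Pictures are saved under pics/ and viewed, at most 14 in all, crops included, and the job is handed in when it is done.

```bash
ls; mkdir -p pics
python3 - <<'E'
from cell import robot
import cv2,numpy as np
print(robot.observe())
for n in ["scene","side","wrist"]:
    d=robot.read_camera(n)
    cv2.imwrite(f"pics/{n}0.png",d["image"][:,:,::-1])
    print(n,d["fx"],d["fy"],d["cx"],d["cy"],np.round(d["pose"],4).tolist())
E
```

```text
cell.py
drive.py
pics
{'time': 0.0, 'qpos': array([-1.45984922e-01,  3.42710363e-01,  1.52500164e+00, -2.28624615e-05,
        1.27540153e+00, -1.45983639e-01]), 'qvel': array([ 0.00092286,  0.00058242, -0.00053826,  0.00046647, -0.00073106,
       -0.00085686]), 'joint_efforts': array([ 7.61924657e-04, -4.31245601e+01, -2.44219762e+01,  7.17750052e-02,
        5.59406646e-02, -1.04314388e-04]), 'tool_pos': array([5.24866085e-01, 4.67674168e-05, 4.04056543e-01]), 'tool_rot': array([-3.14008478e+00, -1.99605124e-04,  1.57080157e+00]), 'contact_force': array([ 1.11880897, -0.02050947, -0.3294257 ]), 'torque': array([ 0.02793646, -0.01696405, -0.01863469]), 'grip_force': 0.0, 'opening': 0.09147392030333865}
scene 391.2771234990703 391.2771234990703 317.30341881181494 198.5764042973713 [[0.8558, -0.2342, 0.4613, 0.0831], [-0.5172, -0.3688, 0.7723, -0.4818], [-0.0108, -0.8995, -0.4368, 0.4682], [0.0, 0.0, 0.0, 1.0]]
side 432.2086366760904 432.2086366760904 319.763848247436 209.5182642646833 [[-0.8239, -0.2445, 0.5113, -0.0108], [-0.5666, 0.3312, -0.7545, 0.9091], [0.0151, -0.9113, -0.4114, 0.505], [0.0, 0.0, 0.0, 1.0]]
wrist 348.80752897115445 348.80752897115445 318.3587422467023 202.00584384562268 [[1.0, 0.0003, -0.0012, 0.5252], [-0.0001, -0.9502, -0.3115, 0.0859], [-0.0013, 0.3115, -0.9502, 0.3832], [0.0, 0.0, 0.0, 1.0]]
```
Tool: yaw pi/2, roll pi. R = Rz(90) Rx(180): tool x = world y; tool y: Rx180: y->-y; Rz90: -y -> +x. So tool y = world x; tool z = -z. So closing line is along world x.

View pics/scene0.png

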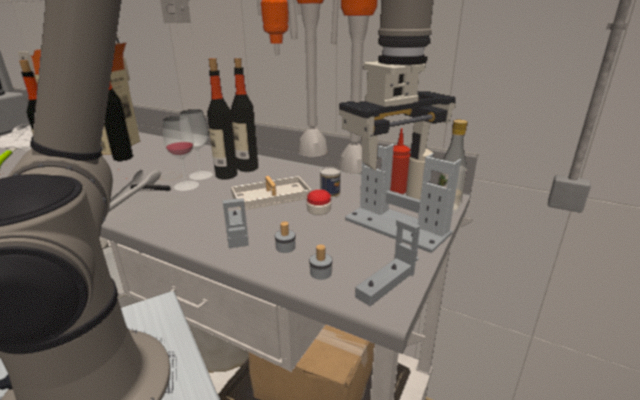

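View pics/side0.png

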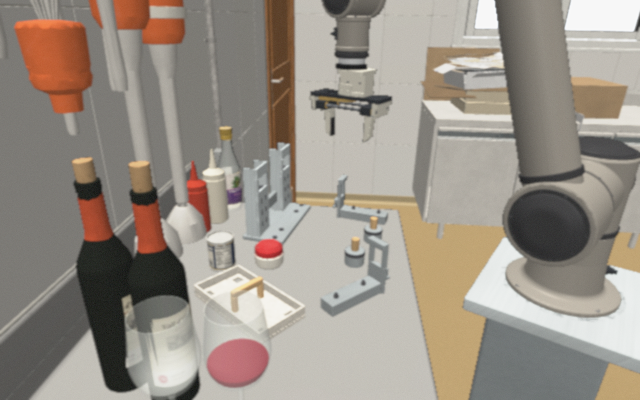

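View pics/wrist0.png

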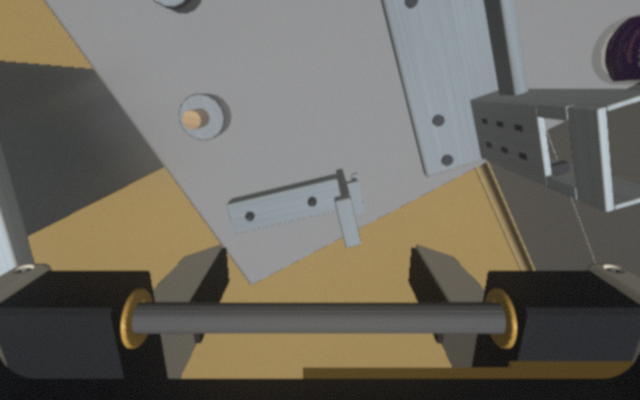

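Run:
```python
import cv2
a=cv2.imread('pics/scene0.png')[130:310,220:480]; cv2.imwrite('pics/c1.png',cv2.resize(a,None,fx=3,fy=3,interpolation=cv2.INTER_CUBIC))
a=cv2.imread('pics/side0.png')[135:335,190:400]; cv2.imwrite('pics/c2.png',cv2.resize(a,None,fx=3,fy=3,interpolation=cv2.INTER_CUBIC))
```

View pics/c1.png

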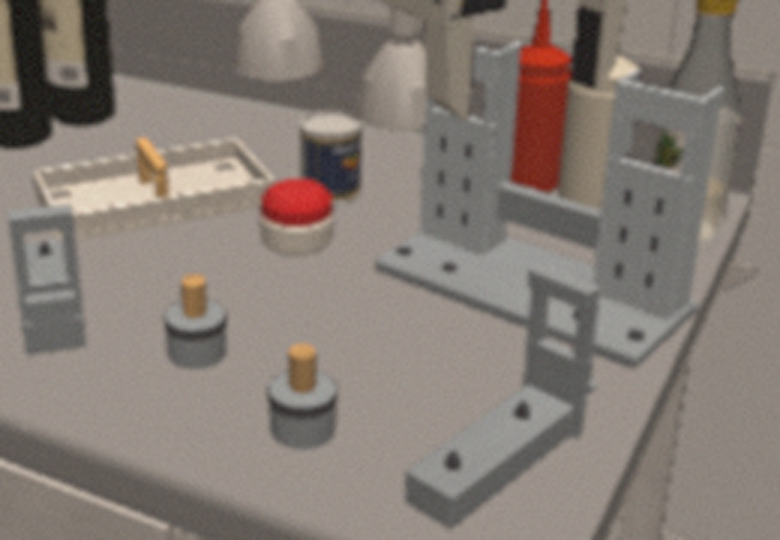

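View pics/c2.png

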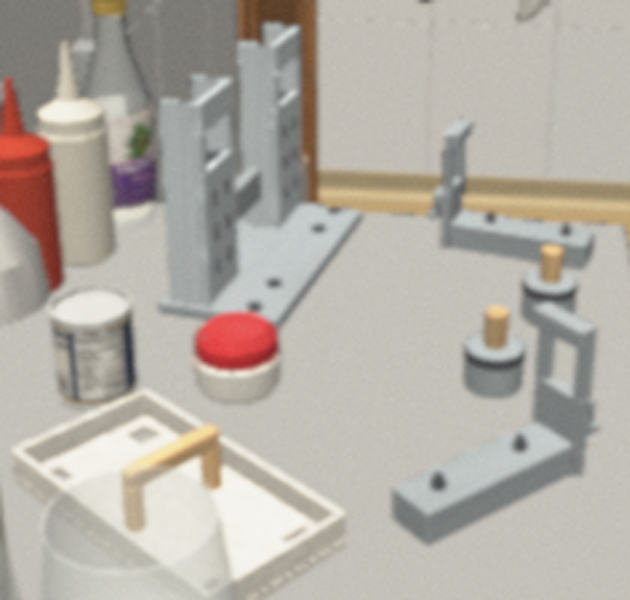

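```bash
cat > h.py <<'E'
import numpy as np
from scipy.optimize import least_squares
from scipy.spatial.transform import Rotation as Ro
from cell import robot
def T(l): return np.array(l).reshape(4,4)
S=dict(f=391.277,c=(317.303,198.576),P=T([0.8558,-0.2342,0.4613,0.0831,-0.5172,-0.3688,0.7723,-0.4818,-0.0108,-0.8995,-0.4368,0.4682,0,0,0,1]))
D=dict(f=432.209,c=(319.764,209.518),P=T([-0.8239,-0.2445,0.5113,-0.0108,-0.5666,0.3312,-0.7545,0.9091,0.0151,-0.9113,-0.4114,0.505,0,0,0,1]))
def cam(d): return dict(f=d["fx"],c=(d["cx"],d["cy"]),P=np.array(d["pose"]))
def proj(C,X):
    p=(np.atleast_2d(X)-C["P"][:3,3])@C["P"][:3,:3]
    return p[:,:2]/p[:,2:]*C["f"]+C["c"]
def fit(obs,x0,free=3,z=0.):
    """obs: list of (cam, localpoint mm, (u,v)); x0 = x,y,yaw[,z]"""
    def pose(q,l):
        c,s=np.cos(q[2]),np.sin(q[2]); l=np.array(l)/1e3
        return np.array([q[0]+c*l[0]-s*l[1],q[1]+s*l[0]+c*l[1],(q[3] if free==4 else z)+l[2]])
    r=lambda q:np.concatenate([(proj(C,pose(q,l))[0]-uv) for C,l,uv in obs])
    s=least_squares(r,list(x0)+([z] if free==4 else []),loss='soft_l1')
    return s.x,np.round(r(s.x).reshape(-1,2),1).tolist()
def tri(obs):
    """(cam,(u,v)) rays -> point"""
    s=least_squares(lambda X:np.concatenate([proj(C,X)[0]-uv for C,uv in obs]),[.6,0,.05]); return s.x
a=lambda x,y:(220+x/3,130+y/3)
b=lambda x,y:(190+x/3,135+y/3)
E
python3 - <<'E'
from h import *
st=[(S,(-60,115,12),a(378,262)),(S,(-60,-115,12),a(632,352)),(S,(45,-115,12),a(692,305)),
(S,(0,-48,185),a(613,79)),(S,(0,-112,185),a(716,100)),(S,(0,112,12),a(422,235)),(S,(0,48,12),a(492,250)),(S,(0,-48,12),a(598,292)),(S,(0,-112,12),a(690,318)),
(D,(-60,115,12),b(279,316)),(D,(-60,-115,12),b(360,213)),(D,(45,115,12),b(162,303)),(D,(0,112,185),b(206,106)),(D,(0,48,185),b(232,78)),(D,(0,-48,185),b(274,50)),(D,(0,-112,185),b(299,30))]
b1=[(S,(-35,0,35),a(453,446)),(S,(35,0,35),a(522,398)),(D,(35,0,35),b(491,209)),(D,(-35,0,35),b(566,222)),(S,(68,0,112),a(563,282)),(D,(68,0,112),b(460,126)),(S,(-58,18,25),a(408,478)),(S,(-58,-18,25),a(453,503))]
b2=[(D,(-35,0,35),b(438,470)),(D,(35,0,35),b(521,431)),(D,(68,0,112),b(564,315)),(S,(68,0,112),a(43,215)),(S,(-35,0,35),a(44,243))]
tr=[(S,(53,-100,26),a(240,140)),(S,(-53,-100,26),a(272,178)),(S,(53,100,26),a(33,180)),(D,(53,-100,26),b(13,452)),(D,(-53,-100,26),b(140,393)),(D,(-53,100,26),b(345,518)),(D,(35,0,50),b(127,468)),(D,(-35,0,50),b(215,431))]
for n,o,x in [('stand',st,(.75,-.1,-.3)),('b1',b1,(.5,-.15,0)),('b2',b2,(.5,.2,3)),('tray',tr,(.75,.25,1.5))]:
    for f in (3,4):
        q,r=fit(o,x,f); print(n,np.round(q,4),r if f==4 else '')
for p in [(a(302,350),b(551,250)),(a(194,281),b(496,313))]: print(tri([(S,p[0]),(D,p[1])]))
E
```

```text
stand [0.6658 0.1147 0.3404] 
stand [ 0.6665  0.1149  0.3421 -0.0018] [[-0.6, -0.3], [4.0, 2.1], [3.5, -2.2], [2.2, 0.9], [-2.5, 0.5], [-0.5, 0.2], [-2.0, 2.6], [-1.1, 0.8], [-5.1, 1.2], [0.3, 0.4], [0.0, -2.0], [-1.3, -1.0], [-1.5, -1.1], [0.2, -0.1], [-0.4, -1.7], [-0.8, -1.4]]
b1 [ 0.4828 -0.0431  0.2568] 
b1 [ 0.4832 -0.043   0.2533 -0.0016] [[0.5, 3.0], [0.2, 2.1], [0.1, 0.5], [0.4, 0.2], [-0.1, -1.3], [-0.1, -0.1], [-0.9, -1.6], [0.4, -0.6]]
b2 [0.3287 0.3004 4.418 ] 
b2 [ 3.2920e-01  2.9930e-01  4.4156e+00 -2.1000e-03] [[0.3, 0.0], [-0.2, 0.4], [0.1, -0.3], [-0.2, -0.6], [0.3, 0.5]]
tray [0.4741 0.4293 1.4031] 
tray [ 0.4767  0.4266  1.4133 -0.0057] [[-1.5, 0.6], [0.9, 1.8], [-0.2, -1.6], [-0.4, 0.4], [1.6, -0.4], [0.1, -0.9], [-0.9, 2.2], [-0.0, -0.7]]
[0.41038656 0.05670026 0.05979032]
[0.39291203 0.17405027 0.05882833]
```

Units first: shifts go in mm and turns go in units of 0.2 rad. So -0.022 m is -22, -0.021 m is -21, 0.12 rad is 0.6.

```bash
echo '{"plan": [[-22,-21,0,0,0,0.6],[0,0,0,0,0,0.6],[0,0,0,0,0,0.6],[0,0,0,0,0,0.6],[0,0,0,0,0,0.6],[0,0,0,0,0,0.6],[0,0,0,0,0,0.6],[0,0,0,0,0,0.6]]}' > next.json && python3 drive.py next.json ; echo '{"plan": [[0,0,0,0,0,0.6],[0,0,0,0,0,0.6],[0,0,0,0,0,0.58],[0,0,0,0,0,0],[0,0,0,0,0,0]]}' > next.json && python3 drive.py next.json
python3 - <<'E'
from h import *; import cv2
s=robot.observe(); print(s['tool_pos'],s['tool_rot'],s['qpos'])
d=robot.read_camera("wrist"); cv2.imwrite("pics/w1.png",d["image"][:,:,::-1]); np.save("pics/w1.npy",d["pose"]); print(proj(cam(d),[[.4828,-.0431,.025],[.666,.115,.012]]))
E
```

```text
time: 0.82
tool_pos: [0.5039, -0.022, 0.4045]
tool_rot: [-3.141, 0.0, 0.605]
contact_force: [0.0, 0.3, 0.9]
opening: 0.0917
grip_force: 0.0
time: 1.23
tool_pos: [0.504, -0.022, 0.4045]
tool_rot: [-3.141, 0.0, 0.258]
contact_force: [-0.1, 0.4, 0.9]
opening: 0.0919
grip_force: 0.0
[ 0.50395502 -0.0219692   0.40454745] [-3.14142499e+00  3.46569416e-04  2.58317569e-01] [-1.95607718e-01  3.04663388e-01  1.57923389e+00 -1.35433798e-06
  1.25808036e+00  1.11687149e+00]
[[333.02700597 196.41255426]
 [219.89540907 -34.30629841]]
```

View pics/w1.png

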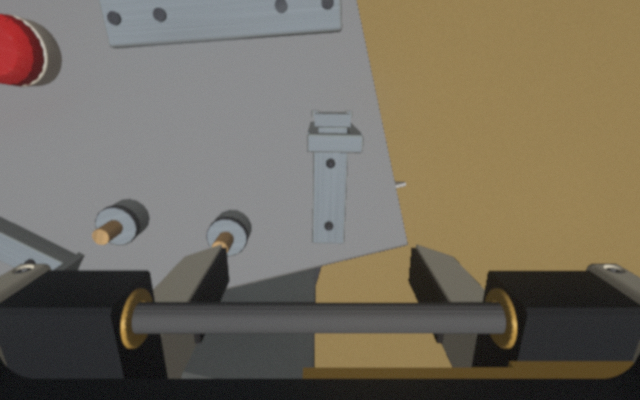

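Run:
```python
from h import *
W0=dict(f=348.8075,c=(318.3587,202.0058),P=T([1,.0003,-.0012,.5252,-.0001,-.9502,-.3115,.0859,-.0013,.3115,-.9502,.3832,0,0,0,1]))
W1=dict(f=348.8075,c=(318.3587,202.0058),P=np.load("pics/w1.npy"))
bw=[(W1,(35,0,35),(330,163)),(W1,(-35,0,35),(328,226)),(W1,(67,18,25),(315,152)),(W1,(-58,18,25),(312,242)),(W1,(67,-18,25),(347.5,152)),(W1,(-58,-18,25),(344.5,242)),(W1,(61,22,112),(308,150)),(W1,(61,-22,112),(361,150)),(W1,(75,22,112),(308,134)),(W1,(75,-22,112),(361,134))]
b1=[(S,(-35,0,35),a(453,446)),(S,(35,0,35),a(522,398)),(D,(35,0,35),b(491,209)),(D,(-35,0,35),b(566,222)),(S,(68,0,112),a(563,282)),(D,(68,0,112),b(460,126))]
w0=[(W0,(-35,0,35),(250,216)),(W0,(35,0,35),(312,202))]
for o in (bw,bw+w0,bw+w0+b1): print(*fit(o,(.48,-.04,.25),3)); print(fit(o,(.48,-.04,.25),4)[0])
st=[(W1,(-60,115,0),(112,46.5)),(W1,(-60,-115,0),(341,31)),(W0,(-60,-115,12),(430,173)),
(S,(-60,115,12),a(378,262)),(S,(-60,-115,12),a(632,352)),(S,(0,-48,185),a(613,79)),
(D,(-60,115,12),b(279,316)),(D,(-60,-115,12),b(360,213)),(D,(0,112,185),b(206,106)),(D,(0,48,185),b(232,78)),(D,(0,-48,185),b(274,50)),(D,(0,-112,185),b(299,30))]
print(*fit(st,(.66,.1,.34)))
```

```text
[ 0.48476094 -0.03823399  0.24556091] [[0.2, 0.4], [0.7, 1.4], [-2.1, -21.9], [0.0, 0.8], [0.9, -21.5], [-0.5, 1.2], [-2.0, 0.7], [1.3, 1.4], [-1.9, -1.4], [2.3, -0.7]]
[ 0.48254967 -0.03923573  0.24330646 -0.01048637]
[ 0.48479426 -0.03789231  0.24516835] [[-0.1, 0.3], [0.4, 1.3], [-2.4, -22.0], [-0.3, 0.7], [0.6, -21.6], [-0.8, 1.1], [-2.3, 0.5], [0.9, 1.3], [-2.3, -1.6], [1.9, -0.9], [-0.9, 2.1], [0.7, 1.0]]
[ 0.4830591  -0.03915014  0.24384849 -0.00910152]
[ 0.48476557 -0.0381465   0.24270681] [[0.2, 0.4], [0.5, 1.4], [-2.0, -22.0], [-0.2, 0.7], [1.0, -21.4], [-0.7, 1.2], [-1.8, 0.6], [1.4, 1.4], [-1.8, -1.6], [2.4, -0.7], [-0.9, 2.3], [0.7, 1.3], [-0.6, 0.4], [-0.6, -0.1], [-1.3, 0.4], [-1.0, 0.1], [-0.9, -3.2], [-1.5, -0.3]]
[ 0.48428974 -0.03846405  0.24195141 -0.00309917]
[0.66441851 0.12109942 0.32425549] [[1.0, 0.7], [-0.5, -0.4], [-2.4, 4.0], [-2.6, -2.2], [0.3, 0.5], [-0.7, -0.5], [-1.6, 1.1], [-0.1, -1.5], [-3.5, -1.0], [-1.3, -0.0], [-1.0, -1.6], [-0.9, -1.4]]
```

```bash
cat >> h.py <<'E'
def to(x,y,z,yaw):
    "total tool-axis shift (before turning) and turn to a tool-down pose"
    s=robot.observe(); R=Ro.from_euler('xyz',s['tool_rot'])
    G=Ro.from_euler('xyz',[np.pi,0,yaw])
    d=R.inv().apply(np.array([x,y,z])-s['tool_pos']); r=(R.inv()*G).as_rotvec()
    print('t',round(s['time'],2),'pos',np.round(s['tool_pos'],4),'yaw',round(s['tool_rot'][2],3),'q6',round(s['qpos'][5],2),'F',np.round(s['contact_force'],1),'grip',round(s['grip_force'],1),'\n  d',np.round(d,4),'rot',np.round(r,4))
E
python3 -c "
from h import *
to(.4847,-.0382,.181,.243)"
```

```text
t 1.28 pos [ 0.504  -0.022   0.4046] yaw 0.259 q6 1.12 F [-1.   0.2  1. ] grip 0.0 
  d [-0.0227  0.0108  0.2236] rot [-0.0001  0.0003  0.0155]
```

Converted, 0.035 m is 35, 0.03 m is 30, 0.0155 rad is 0.0775.

```bash
echo '{"plan": [[-22.7,10.8,0,0,0,0.0775],[0,0,35,0,0,0],[0,0,35,0,0,0],[0,0,35,0,0,0],[0,0,35,0,0,0],[0,0,35,0,0,0],[0,0,30,0,0,0],[0,0,18.6,0,0,0]]}' > next.json && python3 drive.py next.json; echo '{"plan": [[0,0,0,0,0,0],[0,0,0,0,0,0],[0,0,0,0,0,0],[0,0,0,0,0,0],[0,0,0,0,0,0],[0,0,0,0,0,0]]}' > next.json && python3 drive.py next.json 0 40
python3 -c "
from h import *
to(.4847,-.0382,.181,.243)"
```

```text
time: 1.95
tool_pos: [0.4838, -0.038, 0.1783]
tool_rot: [-3.14, 0.003, 0.242]
contact_force: [-0.2, 0.6, 1.8]
opening: 0.0916
grip_force: 1.9
time: 2.45
tool_pos: [0.4848, -0.0382, 0.1814]
tool_rot: [3.141, -0.001, 0.24]
contact_force: [0.1, -0.1, -0.0]
opening: 0.0561
grip_force: 0.0
t 2.45 pos [ 0.4848 -0.0382  0.1814] yaw 0.24 q6 1.09 F [ 0.1 -0.1 -0. ] grip 0.0 
  d [-0.0001  0.      0.0004] rot [ 0.0003 -0.0005 -0.0031]
```

Converted, -0.02 m is -20, -0.01 m is -10.

```bash
echo '{"plan": [[0,0,0,0,0,0],[0,0,0,0,0,0],[0,0,0,0,0,0],[0,0,0,0,0,0],[0,0,0,0,0,0],[0,0,0,0,0,0],[0,0,-10,0,0,0],[0,0,-20,0,0,0]]}' > next.json && python3 drive.py next.json 0 40;echo '{"plan": [[0,0,-35,0,0,0],[0,0,-35,0,0,0],[0,0,0,0,0,0],[0,0,0,0,0,0]]}' > next.json && python3 drive.py next.json
python3 - <<'E'
from h import *
x,y,w=.6644,.1211,.324
c,s=np.cos(w),np.sin(w)
for l in [(-120,-80),(-75,-80)]: to(x+(c*l[0]-s*l[1])/1e3,y+(s*l[0]+c*l[1])/1e3,.105+.1594,w)
E
```

```text
time: 3.12
tool_pos: [0.4838, -0.0379, 0.2099]
tool_rot: [-3.139, 0.005, 0.239]
contact_force: [0.1, -0.4, -2.2]
opening: 0.0357
grip_force: 40.0
time: 3.45
tool_pos: [0.485, -0.0381, 0.2831]
tool_rot: [3.14, -0.004, 0.239]
contact_force: [-1.5, -0.6, -2.1]
opening: 0.0357
grip_force: 40.0
t 3.45 pos [ 0.485  -0.0381  0.2831] yaw 0.239 q6 1.1 F [-1.5 -0.6 -2.1] grip 40.0 
  d [ 0.0992 -0.0224  0.0191] rot [ 0.0022 -0.0039 -0.0846]
t 3.45 pos [ 0.485  -0.0381  0.2831] yaw 0.239 q6 1.1 F [-1.5 -0.6 -2.1] grip 40.0 
  d [ 0.144  -0.0262  0.0192] rot [ 0.0022 -0.0039 -0.0846]
```

Converted, 0.025 m is 25, 0.0242 m is 24.2, -0.0846 rad is -0.423.

```bash
echo '{"plan": [[25,-5.6,-3.3,0.011,-0.0195,0],[25,-5.6,0,0,0,0],[25,-5.6,0,0,0,0],[24.2,-5.6,0,0,0,-0.423],[10,0,0,0,0,0],[10,0,0,0,0,0],[0,0,0,0,0,0],[0,0,0,0,0,0]]}' > next.json && python3 drive.py next.json
python3 - <<'E'
from h import *; import cv2
to(.569,.0,.2864,.324)
d=robot.read_camera("wrist"); cv2.imwrite("pics/w2.png",d["image"][:,:,::-1]); np.save("pics/w2.npy",d["pose"])
a_=robot.read_camera("scene")["image"][90:310,340:480]; cv2.imwrite("pics/s2.png",cv2.resize(a_[:,:,::-1],None,fx=2.7,fy=2.7,interpolation=cv2.INTER_CUBIC))
E
```

```text
time: 4.12
tool_pos: [0.5942, 0.0136, 0.2822]
tool_rot: [-3.138, 0.007, 0.324]
contact_force: [-0.7, -0.5, -1.6]
opening: 0.0357
grip_force: 40.0
t 4.12 pos [0.5942 0.0136 0.2822] yaw 0.324 q6 1.14 F [-0.7 -0.5 -1.6] grip 40.0 
  d [-0.0283  0.0049 -0.004 ] rot [-0.004   0.0071  0.0003]
```

View pics/w2.png

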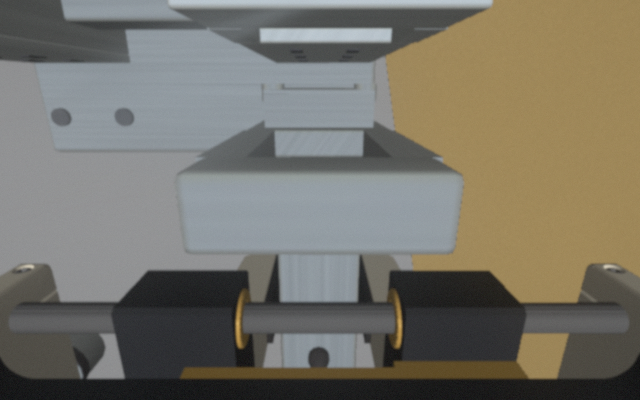

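```bash
cat >> h.py <<'E'
def onz(C,uv,z):
    v=C["P"][:3,:3]@np.array([(uv[0]-C["c"][0])/C["f"],(uv[1]-C["c"][1])/C["f"],1]); o=C["P"][:3,3]
    return o+v*(z-o[2])/v[2]
def W(n): return dict(f=348.8075,c=(318.3587,202.0058),P=np.load(f"pics/{n}.npy"))
E
python3 - <<'E'
from h import *
C=W('w2'); print(np.round(C['P'],4).tolist())
def seg(n,p,q,z):
    A,B=onz(C,p,z),onz(C,q,z); d=A-B; print(n,A.round(4),B.round(4),'len',np.linalg.norm(d).round(4),'mid',((A+B)/2).round(4),'yaw',np.arctan2(-d[0],d[1]).round(4))
zb=.2822-.1814
seg('ledge far',(180,173),(462,173),zb+.112); seg('ledge near',(187,251),(455,251),zb+.112)
seg('upright top',(168,6),(491,6),.185)
seg('slot bright',(260,35),(392,35),.127)
seg('tabtop',(262,92),(376,92),zb+.05)
seg('base front',(56,151),(320,151),.012)
E
```

```text
[[0.3185, -0.8983, -0.3026, 0.6748], [-0.9479, -0.3031, -0.0982, 0.0417], [-0.0035, 0.3181, -0.9481, 0.2606], [0.0, 0.0, 0.0, 1.0]]
ledge far [0.6574 0.0566 0.2128] [0.6701 0.019  0.2128] len 0.0397 mid [0.6638 0.0378 0.2128] yaw 0.3251
ledge near [0.6457 0.0531 0.2128] [0.6588 0.0146 0.2128] len 0.0407 mid [0.6522 0.0339 0.2128] yaw 0.326
upright top [0.6792 0.074  0.185 ] [0.699  0.0151 0.185 ] len 0.0622 mid [0.6891 0.0445 0.185 ] yaw 0.3235
slot bright [0.6839 0.0667 0.127 ] [0.6985 0.0231 0.127 ] len 0.046 mid [0.6912 0.0449 0.127 ] yaw 0.3238
tabtop [0.6674 0.0575 0.1508] [0.6783 0.025  0.1508] len 0.0342 mid [0.6729 0.0412 0.1508] yaw 0.3243
base front [0.5719 0.2069 0.012 ] [0.6324 0.0271 0.012 ] len 0.1897 mid [0.6021 0.117  0.012 ] yaw 0.3248
```

View pics/s2.png

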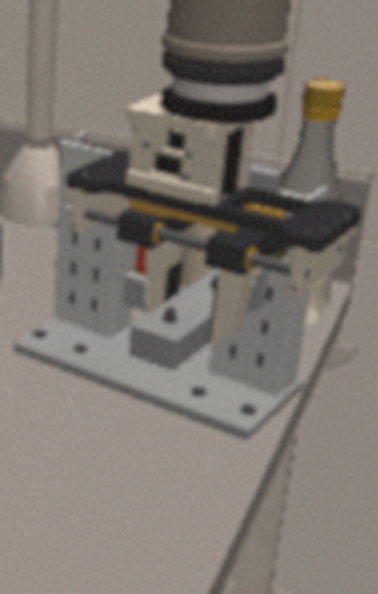

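```bash
echo '{"plan": [[0,2,-2,0,0,0],[0,0,0,0,0,0],[0,0,0,0,0,0],[0,0,0,0,0,0]]}' > next.json && python3 drive.py next.json
python3 - <<'E'
from h import *; import cv2
to(.569,.0,.2864,.324)
d=robot.read_camera("wrist"); cv2.imwrite("pics/w3.png",d["image"][:,:,::-1]); np.save("pics/w3.npy",d["pose"])
a_=robot.read_camera("side")["image"][120:270,230:400]; cv2.imwrite("pics/d3.png",cv2.resize(a_[:,:,::-1],None,fx=4,fy=4,interpolation=cv2.INTER_CUBIC))
C=W('w2')
o=[((61,22,112),(187,251)),((61,-22,112),(455,251)),((75,22,112),(180,173)),((75,-22,112),(462,173)),((-35,0,35),(318,356)),((75,20.5,50),(265,124)),((75,-20.5,50),(374,124))]
def P(q): return [proj(C,np.array(q[:3])+Ro.from_euler('xyz',[q[5],q[3],q[4]]).apply(np.array(l)/1e3))[0]-uv for l,uv in o]
for k in (5,7):
    oo=o; o=o[:k]
    s=least_squares(lambda q:np.concatenate(P(q)),[.594,.0136,.1,0,.324,0]); print(s.x.round(4),np.round(P(s.x),1).tolist()); o=oo
E
```

```text
time: 4.55
tool_pos: [0.5953, 0.0114, 0.2864]
tool_rot: [-3.139, 0.003, 0.324]
contact_force: [0.3, 0.5, -2.4]
opening: 0.0356
grip_force: 40.0
t 4.55 pos [0.5953 0.0114 0.2864] yaw 0.324 q6 1.14 F [ 0.3  0.5 -2.4] grip 40.0 
  d [-0.0285  0.0024  0.0001] rot [-0.0024  0.0034 -0.0004]
[ 0.5942  0.0154  0.0943 -0.0251  0.3223  0.0089] [[2.8, 1.6], [-3.2, 1.4], [-1.5, -1.4], [1.9, -1.3], [0.1, 0.2]]
[ 0.5933  0.0149  0.0944 -0.0174  0.3221  0.0062] [[3.8, 1.2], [-4.1, 1.3], [-0.0, -1.3], [0.4, -1.0], [0.5, 2.0], [-9.1, -0.8], [8.7, -0.6]]
```

View pics/d3.png

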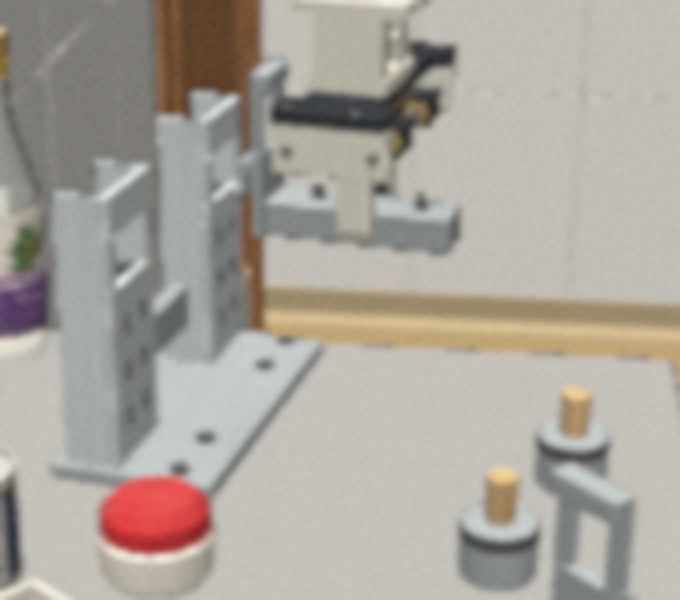

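Run:
```python
from h import *
c=lambda x,y:(230+x/4,120+y/4)
o=[(D,(35,0,35),c(319,185)),(D,(-35,0,35),c(421,197)),(D,(68,0,112),c(268,69)),(D,(-58,18,0),c(396,250)),(D,(-58,-18,0),c(457,235))]
print(fit(o,(.59,.012,.324),4,.1))
def f(o,z):
  P=lambda q:[proj(D,np.array([.5953,.0125,q[0]])+Ro.from_euler('xyz',[0,q[1],.324]).apply(np.array(l)/1e3))[0]-uv for _,l,uv in o]
  s=least_squares(lambda q:np.concatenate(P(q)),[.1,0]); print(s.x,np.round(P(s.x),1).tolist())
f(o,0)
# slot of right upright in side view, from stand pose
x,y,w=.6644,.1211,.324
for l in [(0,-57,127),(0,-57,159),(0,-103,127),(0,-103,159),(0,-112,185),(0,-48,185)]:
  p=proj(D,np.array([x,y,0])+Ro.from_euler('z',w).apply(np.array(l)/1e3))[0]; print(l,((p-[230,120])*4).round())
```

```text
(array([ 0.61605136, -0.02196361,  0.33438485,  0.09066256]), [[-0.3, -0.5], [-1.1, -1.0], [0.8, 0.0], [11.6, 1.1], [-0.8, 0.4]])
[0.10401246 0.00012448] [[-1.5, -0.5], [-1.4, -0.8], [-0.8, -1.1], [11.3, 1.8], [-0.8, 1.0]]
(0, -57, 127) [208. 201.]
(0, -57, 159) [207. 155.]
(0, -103, 127) [232. 180.]
(0, -103, 159) [231. 135.]
(0, -112, 185) [235.  94.]
(0, -48, 185) [202. 120.]
```

```bash
echo '{"plan": [[6,0,0,0,0,0],[6,0,0,0,0,0],[4,0,0,0,0,0],[0,0,0,0,0,0],[0,0,0,0,0,0]]}' > next.json && python3 drive.py next.json;  echo '{"plan": [[3,0,0,0,0,0],[2,0,0,0,0,0],[0,0,0,0,0,0],[0,0,0,0,0,0]]}' > next.json && python3 drive.py next.json; echo '{"plan": [[2,0,0,0,0,0],[0,0,0,0,0,0],[0,0,0,0,0,0]]}' > next.json && python3 drive.py next.json
python3 - <<'E'
from h import *; import cv2
to(.569,.0,.2864,.324)
d=robot.read_camera("wrist"); cv2.imwrite("pics/w4.png",d["image"][:,:,::-1]); np.save("pics/w4.npy",d["pose"])
E
```

```text
time: 5.07
tool_pos: [0.6109, 0.0169, 0.2858]
tool_rot: [-3.139, 0.004, 0.324]
contact_force: [-0.9, -0.5, -2.6]
opening: 0.0356
grip_force: 40.0
time: 5.4
tool_pos: [0.6154, 0.0183, 0.286]
tool_rot: [-3.139, 0.004, 0.324]
contact_force: [-0.4, 0.7, -1.9]
opening: 0.0356
grip_force: 40.0
time: 5.65
tool_pos: [0.6173, 0.0189, 0.286]
tool_rot: [-3.139, 0.004, 0.324]
contact_force: [-0.2, -1.2, -2.9]
opening: 0.0352
grip_force: 40.0
t 5.65 pos [0.6173 0.0189 0.286 ] yaw 0.324 q6 1.15 F [-0.2 -1.2 -2.9] grip 40.0 
  d [-0.0518  0.0026 -0.0002] rot [-0.0025  0.0036 -0.0001]
```

View pics/w4.png

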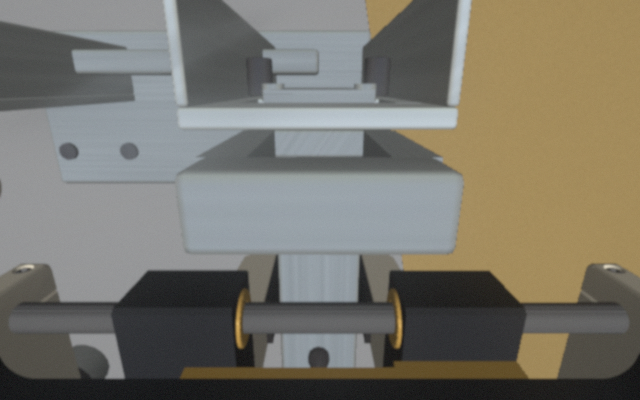

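```bash
for i in 1 2 3; do echo '{"plan": [[1,0,0,0,0,0],[0,0,0,0,0,0],[0,0,0,0,0,0]]}' > next.json && python3 drive.py next.json | grep -E "pos|force: \["; done
```

```text
tool_pos: [0.6182, 0.0192, 0.286]
contact_force: [0.9, -0.8, -2.7]
tool_pos: [0.6192, 0.0196, 0.286]
contact_force: [0.4, -0.5, -2.0]
tool_pos: [0.6199, 0.0198, 0.2859]
contact_force: [-1.3, 0.4, -3.3]
```

```bash
for i in 1 2 3; do echo '{"plan": [[1,0,0,0,0,0],[0,0,0,0,0,0],[0,0,0,0,0,0]]}' > next.json && python3 drive.py next.json | grep -E "pos|force: \["; done
```

```text
tool_pos: [0.6204, 0.0199, 0.2856]
contact_force: [-4.9, -2.4, -1.9]
tool_pos: [0.6209, 0.02, 0.2856]
contact_force: [-8.8, -3.6, -0.1]
tool_pos: [0.6213, 0.0201, 0.2856]
contact_force: [-12.4, -5.4, 2.4]
```

Converted, 0.003 m is 3, -0.002 m is -2.

```bash
echo '{"plan": [[-2,0,0,0,0,0],[0,0,3,0,0,0],[0,0,3,0,0,0],[0,0,0,0,0,0],[0,0,0,0,0,0]]}' > next.json && python3 drive.py next.json| grep -E "pos|force: \["; for i in 1 2 3; do echo '{"plan": [[0,0,1.5,0,0,0],[0,0,0,0,0,0],[0,0,0,0,0,0]]}' > next.json && python3 drive.py next.json | grep -E "pos|force: \["; done
```

```text
tool_pos: [0.6204, 0.0199, 0.2797]
contact_force: [-5.9, -2.3, -1.0]
tool_pos: [0.6204, 0.0199, 0.2784]
contact_force: [-6.2, -3.1, -0.3]
tool_pos: [0.6204, 0.0199, 0.2773]
contact_force: [-8.0, -1.8, 2.6]
tool_pos: [0.6203, 0.0199, 0.2761]
contact_force: [-9.1, -1.9, 4.1]
```

Converted, -0.001 m is -1, 0.0005 m is 0.5.

```bash
echo '{"plan": [[-1,0,0.5,0,0,0],[0,0,0,0,0,0],[0,0,0,0,0,0]]}' > next.json && python3 drive.py next.json | grep -E "pos|force: \["; echo '{"plan": [[0,0,0,0,0,0],[0,0,0,0,0,0],[0,0,0,0,0,0],[0,0,0,0,0,0],[0,0,0,0,0,0],[0,0,-10,0,0,0],[0,0,-30,0,0,0],[0,0,-40,0,0,0]]}' > next.json && python3 drive.py next.json 0.07; echo '{"plan": [[0,0,-40,0,0,0],[0,0,-25,0,0,0],[0,0,0,0,0,0],[0,0,0,0,0,0]]}' > next.json && python3 drive.py next.json 0
python3 - <<'E'
from h import *; import cv2
a_=robot.read_camera("side")["image"][110:250,230:390]; cv2.imwrite("pics/d5.png",cv2.resize(a_[:,:,::-1],None,fx=2.4,fy=2.4,interpolation=cv2.INTER_CUBIC))
ex=np.array([np.cos(.324),np.sin(.324)])
p=np.array([.6202,.0198])+.068*ex
to(p[0],p[1],.208+.178+.01,.324)
E
```

```text
tool_pos: [0.6199, 0.0199, 0.2758]
contact_force: [-4.9, -0.9, 3.5]
time: 9.28
tool_pos: [0.6198, 0.0198, 0.3534]
tool_rot: [-3.136, 0.01, 0.324]
contact_force: [0.2, 0.3, -0.9]
opening: 0.07
grip_force: 0.0
time: 9.62
tool_pos: [0.6206, 0.0197, 0.4227]
tool_rot: [-3.141, -0.001, 0.324]
contact_force: [-0.4, 0.1, -0.0]
opening: 0.0479
grip_force: 0.0
t 9.67 pos [0.6204 0.0197 0.4206] yaw 0.324 q6 1.15 F [-0.1 -0.6 -1.3] grip 0.0 
  d [ 0.0679 -0.0001  0.0244] rot [-0.0021  0.0028 -0.    ]
```

View pics/d5.png

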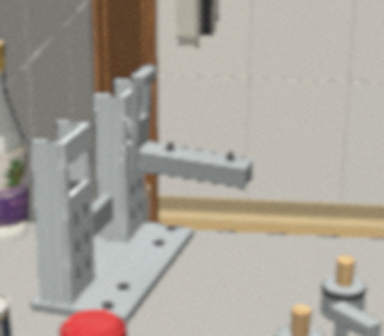

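Units first: shifts go in mm and turns go in units of 0.2 rad. So 0.034 m is 34, 0.033 m is 33.

```bash
echo '{"plan": [[34,0,0,0,0,0],[33,0,0,0,0,0],[0,0,24,0,0,0],[0,0,0,0,0,0],[0,0,0,0,0,0],[0,0,0,0,0,0],[0,0,0,0,0,0],[0,0,0,0,0,0]]}' > next.json && python3 drive.py next.json 0 20; for i in 1 2 3 4; do echo '{"plan": [[0,0,4,0,0,0],[0,0,0,0,0,0],[0,0,0,0,0,0]]}' > next.json && python3 drive.py next.json | grep -E "pos|force: \["; done
```

```text
time: 10.33
tool_pos: [0.6836, 0.0408, 0.3971]
tool_rot: [-3.14, 0.002, 0.323]
contact_force: [-0.6, -0.1, -0.5]
opening: 0.0004
grip_force: 0.0
tool_pos: [0.6838, 0.041, 0.3919]
contact_force: [-0.1, 0.3, 1.2]
tool_pos: [0.684, 0.0411, 0.3874]
contact_force: [0.4, -0.1, -0.5]
tool_pos: [0.6842, 0.0411, 0.3845]
contact_force: [1.5, 0.3, 4.2]
tool_pos: [0.6844, 0.0411, 0.3821]
contact_force: [1.7, 0.7, 9.0]
```

```bash
for i in 1 2 3 4 5; do echo '{"plan": [[0,0,2,0,0,0],[0,0,0,0,0,0],[0,0,0,0,0,0]]}' > next.json && python3 drive.py next.json | grep -E "pos|force: \["; done
```

```text
tool_pos: [0.6845, 0.0411, 0.3809]
contact_force: [3.1, -0.1, 10.9]
tool_pos: [0.6847, 0.0412, 0.3795]
contact_force: [2.4, 1.2, 14.2]
tool_pos: [0.6849, 0.0412, 0.378]
contact_force: [2.9, 1.3, 15.7]
tool_pos: [0.685, 0.0413, 0.3764]
contact_force: [3.4, 1.4, 16.2]
tool_pos: [0.6852, 0.0413, 0.3749]
contact_force: [4.3, 1.4, 17.3]
```

```bash
for i in 1 2 3 4; do echo '{"plan": [[0,0,2,0,0,0],[0,0,0,0,0,0],[0,0,0,0,0,0]]}' > next.json && python3 drive.py next.json | grep -E "pos|force: \["; done
```

```text
tool_pos: [0.685, 0.0414, 0.3747]
contact_force: [2.4, 1.3, 24.0]
tool_pos: [0.6848, 0.0414, 0.3746]
contact_force: [-0.3, 1.5, 32.2]
tool_pos: [0.6846, 0.0414, 0.3744]
contact_force: [-4.8, 0.1, 40.3]
tool_pos: [0.6844, 0.0414, 0.3743]
contact_force: [-6.2, 1.5, 47.2]
```

Converted, -0.0299 m is -29.9, -0.0213 m is -21.3.

```bash
echo '{"plan": [[0,0,-30,0,0,0],[0,0,-30,0,0,0],[-21.3,-29.9,0,0,0,0],[-21.3,-29.9,0,0,0,0],[-21.3,-29.9,0,0,0,0],[-21.3,-29.9,0,0,0,0],[-21.3,-29.9,0,0,0,0],[-21.3,-29.9,0,0,0,0]]}' > next.json && python3 drive.py next.json 0.092 ;echo '{"plan": [[-21.3,-29.9,0,0,0,0],[-21.3,-29.9,0,0,0,0],[-21.3,-29.9,0,0,0,0],[-21.3,-29.9,0,0,0,0],[-21.3,-29.9,0,0,0,0],[-21.3,-29.9,0,0,0,0],[0,0,0,0,0,-0.62],[0,0,0,0,0,-0.62]]}' > next.json && python3 drive.py next.json 
for i in 1 2 3; do echo '{"plan": [[0,0,0,0,0,-0.62],[0,0,0,0,0,-0.62],[0,0,0,0,0,-0.62],[0,0,0,0,0,-0.62],[0,0,0,0,0,-0.62],[0,0,0,0,0,-0.62],[0,0,0,0,0,-0.62],[0,0,0,0,0,-0.62]]}' > next.json && python3 drive.py next.json >/dev/null; done
python3 -c "
from h import *
to(.3287,.3004,.42,4.418)"
```

```text
time: 14.25
tool_pos: [0.5042, 0.1711, 0.4223]
tool_rot: [-3.139, 0.004, 0.324]
contact_force: [-0.1, 0.8, 0.6]
opening: 0.0488
grip_force: 0.0
time: 14.92
tool_pos: [0.3257, 0.3009, 0.4236]
tool_rot: [-3.138, 0.003, 0.581]
contact_force: [1.2, 0.1, 0.3]
opening: 0.0914
grip_force: 0.0
t 16.92 pos [0.3276 0.2997 0.4233] yaw -2.729 q6 -1.42 F [-0.4  0.6 -0. ] grip 0.0 
  d [-0.0013  0.0001  0.0033] rot [ 0.0042 -0.0025 -0.864 ]
```

Converted, -0.1234 rad is -0.617.

```bash
echo '{"plan": [[0,0,0,0,0,-0.617],[0,0,0,0,0,-0.617],[0,0,0,0,0,-0.617],[0,0,0,0,0,-0.617],[0,0,0,0,0,-0.617],[0,0,0,0,0,-0.617],[0,0,0,0,0,-0.617],[0,0,0,0,0,0]]}' > next.json && python3 drive.py next.json >/dev/null; echo '{"plan": [[0,0,0,0,0,0],[0,0,0,0,0,0]]}' > next.json && python3 drive.py next.json > /dev/null
cat >> h.py <<'E'
import cv2
def snap(n,name="wrist"):
    d=robot.read_camera(name); cv2.imwrite(f"pics/{n}.png",d["image"][:,:,::-1]); np.save(f"pics/{n}.npy",d["pose"])
def dark(n,uv,r=14,th=None):
    "centroid and area of the dark blob nearest uv"
    g=cv2.cvtColor(cv2.imread(f"pics/{n}.png"),cv2.COLOR_BGR2GRAY); x,y=map(int,np.round(uv)); p=g[y-r:y+r+1,x-r:x+r+1]
    th=th or (int(p.min())+int(np.median(p)))//2
    k,l,st,c=cv2.connectedComponentsWithStats((p<th).astype(np.uint8))
    return [(np.round(c[i]+[x-r,y-r],1).tolist(),int(st[i,4])) for i in range(1,k) if st[i,4]>8],int(p.min()),int(np.median(p))
E
python3 - <<'E'
from h import *
to(.3287,.3004,.42,4.418)
snap('w6'); C=W('w6')
L=lambda l,q:np.array([q[0],q[1],0])+Ro.from_euler('z',q[2]).apply(np.array(l)/1e3)
q=(.3287,.3004,4.418)
for l in [(35,0,33),(-35,0,33)]:
    u=proj(C,L(l,q))[0]; print(u.round(1),dark('w6',u))
u=proj(W('w1'),L((35,0,33),(.4847,-.0382,.243)))[0]; print(u,dark('w1',u))
E
```

```text
t 17.75 pos [0.3276 0.2998 0.4235] yaw -1.875 q6 -2.27 F [-0.3 -0.3 -1. ] grip 0.0 
  d [-0.0009 -0.0009  0.0035] rot [ 0.0046 -0.0003 -0.0099]
[315.6 137.9] ([([317.8, 140.8], 60)], 63, 142)
[316.4 201.2] ([([318.2, 202.5], 55)], 58, 139)
[330.18491339 163.08290028] ([([329.9, 163.0], 68)], 61, 143)
```

Run:
```python
from h import *
C=W('w6')
q,r=fit([(C,(35,0,33),(317.8,140.8)),(C,(-35,0,33),(318.2,202.5))],(.3287,.3004,4.418)); print(q,r)
print(fit([(C,(35,0,33),(317.8,140.8)),(C,(-35,0,33),(318.2,202.5)),(D,(-35,0,35),b(438,470)),(D,(35,0,35),b(521,431)),(D,(68,0,112),b(564,315))],(.3287,.3004,4.418),4))
to(q[0],q[1],.1814,q[2])
```

```text
[0.32734892 0.30332085 4.41397514] [[-0.0, -0.6], [0.0, 0.8]]
(array([3.27319875e-01, 3.03120601e-01, 4.41263030e+00, 5.32718760e-04]), [[0.0, -0.8], [-0.1, 0.7], [0.0, 0.2], [-0.3, 0.5], [0.2, -0.5]])
t 17.8 pos [0.3276 0.2998 0.4235] yaw -1.874 q6 -2.27 F [-0.3  0.4  0.8] grip 0.0 
  d [-3.300e-03  2.000e-04  2.421e-01] rot [ 0.0045 -0.0003 -0.0052]
```

```bash
echo '{"plan": [[-3.3,0.2,35,0,0,-0.026],[0,0,35,0,0,0],[0,0,35,0,0,0],[0,0,35,0,0,0],[0,0,35,0,0,0],[0,0,35,0,0,0],[0,0,32.1,0,0,0],[0,0,0,0,0,0]]}' > next.json && python3 drive.py next.json 0.06; echo '{"plan": [[0,0,0,0,0,0],[0,0,0,0,0,0],[0,0,0,0,0,0],[0,0,0,0,0,0],[0,0,0,0,0,0],[0,0,0,0,0,0]]}' > next.json && python3 drive.py next.json 0 40;python3 -c "
from h import *
to(.32735,.3033,.1814,4.414)"
```

```text
time: 18.47
tool_pos: [0.3281, 0.3037, 0.1794]
tool_rot: [3.138, 0.0, -1.868]
contact_force: [0.3, -0.1, 1.1]
opening: 0.0602
grip_force: 0.0
time: 18.97
tool_pos: [0.3275, 0.3033, 0.1818]
tool_rot: [3.138, 0.0, -1.867]
contact_force: [0.5, -0.7, 1.7]
opening: 0.0357
grip_force: 40.0
t 18.97 pos [0.3275 0.3033 0.1818] yaw -1.867 q6 -2.28 F [ 0.5 -0.7  1.7] grip 40.0 
  d [0.0001 0.0001 0.0004] rot [0.004  0.0004 0.0026]
```

Converted, -0.03 m is -30, -0.0295 m is -29.5, 0.124 rad is 0.62.

```bash
echo '{"plan": [[0,0,0,0,0,0],[0,0,-15,0,0,0],[0,0,-30,0,0,0],[0,0,-30,0,0,0],[0,0,-29.5,0,0,0],[0,0,0,0,0,0.62],[0,0,0,0,0,0.62],[0,0,0,0,0,0.62]]}' > next.json && python3 drive.py next.json | grep force
for i in 1 2 3; do echo '{"plan": [[0,0,0,0,0,0.62],[0,0,0,0,0,0.62],[0,0,0,0,0,0.62],[0,0,0,0,0,0.62],[0,0,0,0,0,0.62],[0,0,0,0,0,0.62],[0,0,0,0,0,0.62],[0,0,0,0,0,0.62]]}' > next.json && python3 drive.py next.json |grep force; done
echo '{"plan": [[0,0,0,0,0,0.62],[0,0,0,0,0,0.62],[0,0,0,0,0,0.62],[0,0,0,0,0,0.62],[0,0,0,0,0,0.62],[0,0,0,0,0,0.62],[0,0,0,0,0,0],[0,0,0,0,0,0]]}' > next.json && python3 drive.py next.json
python3 -c "
from h import *
to(.538,.161,.286,.324)"
```

```text
contact_force: [0.1, -0.1, -2.9]
grip_force: 40.0
contact_force: [-0.6, -0.9, -3.2]
grip_force: 40.0
contact_force: [0.2, -0.1, -3.3]
grip_force: 40.0
contact_force: [-0.3, 0.7, -2.2]
grip_force: 40.0
time: 22.3
tool_pos: [0.3277, 0.3031, 0.2858]
tool_rot: [-3.139, 0.004, 0.329]
contact_force: [-0.8, 0.7, -1.8]
opening: 0.0358
grip_force: 40.0
t 22.3 pos [0.3277 0.3031 0.2858] yaw 0.329 q6 1.81 F [-0.8  0.7 -1.8] grip 40.0 
  d [ 0.1532  0.2023 -0.0013] rot [-0.0023  0.0044  0.0046]
```

Converted, 0.0253 m is 25.3, 0.0252 m is 25.2, 0.0046 rad is 0.023.

```bash
echo '{"plan": [[19.2,25.3,0,0,0,0.023],[19.2,25.3,0,0,0,0],[19.2,25.3,0,0,0,0],[19.2,25.3,0,0,0,0],[19.2,25.3,0,0,0,0],[19.2,25.3,0,0,0,0],[19.2,25.3,0,0,0,0],[18.8,25.2,0,0,0,0]]}' > next.json && python3 drive.py next.json >/dev/null; echo '{"plan": [[8,0,-0.5,0,0,0],[8,0,0,0,0,0],[0,0,0,0,0,0],[0,0,0,0,0,0]]}' > next.json && python3 drive.py next.json
python3 - <<'E'
from h import *
to(.5693,.1715,.286,.324)
snap('w7'); C=W('w7')
g=cv2.cvtColor(cv2.imread('pics/w7.png'),cv2.COLOR_BGR2GRAY)
a=cv2.cvtColor(cv2.imread('pics/w4.png'),cv2.COLOR_BGR2GRAY)
def edges(g,row):
    p=cv2.GaussianBlur(g,(5,5),0)[row].astype(int); d=np.abs(p[4:]-p[:-4]); return [(i+2,int(d[i])) for i in range(1,len(d)-1) if d[i]>18 and d[i]>=d[i-1] and d[i]>d[i+1] and i>130 and i<510]
for n,im in (('w4',a),('w7',g)):
    for row in (20,60,95,118,200,235): print(n,row,edges(im,row))
E
```

```text
time: 23.3
tool_pos: [0.5516, 0.1653, 0.285]
tool_rot: [-3.139, 0.005, 0.323]
contact_force: [-0.5, -0.1, -3.7]
opening: 0.0358
grip_force: 40.0
t 23.3 pos [0.5516 0.1653 0.285 ] yaw 0.323 q6 1.4 F [-0.5 -0.1 -3.7] grip 40.0 
  d [ 0.0187 -0.0003 -0.0011] rot [-0.0029  0.005  -0.0013]
w4 20 [(166, 33), (178, 70), (245, 29), (391, 44), (456, 82), (468, 46)]
w4 60 [(171, 19), (182, 54), (271, 68), (320, 19), (362, 73), (452, 77), (463, 41)]
w4 95 [(134, 44), (175, 23), (186, 61), (262, 43), (375, 52), (448, 74), (459, 37)]
w4 118 [(178, 26), (456, 43)]
w4 200 []
w4 235 []
w7 20 [(161, 25), (174, 63), (273, 44), (316, 19), (365, 80), (456, 75), (469, 27)]
w7 60 [(510, 62)]
w7 95 []
w7 118 [(260, 19), (265, 30), (373, 30), (378, 24)]
w7 200 [(179, 60)]
w7 235 []
```

Converted, -0.0005 m is -0.5, 0.006 m is 6.

```bash
echo '{"plan": [[6,-0.5,-1,0,0,0],[6,0,0,0,0,0],[3,0,0,0,0,0],[0,0,0,0,0,0],[0,0,0,0,0,0]]}' > next.json && python3 drive.py next.json|grep -E "pos|force: \[";  for i in 1 2 3 4 5; do echo '{"plan": [[1,0,0,0,0,0],[0,0,0,0,0,0],[0,0,0,0,0,0]]}' > next.json && python3 drive.py next.json | grep -E "pos|force: \["; done
```

```text
tool_pos: [0.5663, 0.17, 0.2863]
contact_force: [-0.2, -0.3, -3.0]
tool_pos: [0.5672, 0.17, 0.2863]
contact_force: [-0.7, -0.3, -2.5]
tool_pos: [0.568, 0.1703, 0.2862]
contact_force: [-1.7, -0.1, -3.6]
tool_pos: [0.5685, 0.1704, 0.2859]
contact_force: [-5.6, -3.4, -1.2]
tool_pos: [0.5689, 0.1705, 0.2859]
contact_force: [-8.8, -4.7, 1.2]
tool_pos: [0.5693, 0.1706, 0.2859]
contact_force: [-11.8, -5.3, 3.0]
```

Converted, 0.003 m is 3, -0.0025 m is -2.5.

```bash
echo '{"plan": [[-2.5,0,0,0,0,0],[0,0,3,0,0,0],[0,0,3,0,0,0],[0,0,0,0,0,0],[0,0,0,0,0,0]]}' > next.json && python3 drive.py next.json| grep -E "pos|force: \["; for i in 1 2 3; do echo '{"plan": [[0,0,1.5,0,0,0],[0,0,0,0,0,0],[0,0,0,0,0,0]]}' > next.json && python3 drive.py next.json | grep -E "pos|force: \["; done;  echo '{"plan": [[-1,0,0.5,0,0,0],[0,0,0,0,0,0],[0,0,0,0,0,0]]}' > next.json && python3 drive.py next.json | grep -E "pos|force: \["
```

```text
tool_pos: [0.5683, 0.1704, 0.2799]
contact_force: [-5.3, -1.8, -2.3]
tool_pos: [0.5683, 0.1704, 0.2789]
contact_force: [-6.4, -2.9, 0.4]
tool_pos: [0.5682, 0.1705, 0.2778]
contact_force: [-7.2, -2.1, 4.5]
tool_pos: [0.5681, 0.1705, 0.2764]
contact_force: [-7.3, -2.7, 5.5]
tool_pos: [0.5677, 0.1703, 0.2762]
contact_force: [-5.5, -1.5, 3.5]
```

Release, rise, and press its ledge.

Converted, -0.04 m is -40, -0.03 m is -30.

```bash
echo '{"plan": [[0,0,0,0,0,0],[0,0,0,0,0,0],[0,0,0,0,0,0],[0,0,0,0,0,0],[0,0,0,0,0,0],[0,0,-10,0,0,0],[0,0,-30,0,0,0],[0,0,-40,0,0,0]]}' > next.json && python3 drive.py next.json 0.07 >/dev/null; echo '{"plan": [[0,0,-40,0,0,0],[0,0,-25,0,0,0],[34,0,0,0,0,0],[33,0,0,0,0,0],[0,0,20,0,0,0],[0,0,0,0,0,0],[0,0,0,0,0,0],[0,0,0,0,0,0]]}' > next.json && python3 drive.py next.json 0 20;echo '{"plan": [[0,0,0,0,0,0],[0,0,0,0,0,0],[0,0,0,0,0,0]]}' > next.json && python3 drive.py next.json; for i in 1 2 3 4 5; do echo '{"plan": [[0,0,4,0,0,0],[0,0,0,0,0,0],[0,0,0,0,0,0]]}' > next.json && python3 drive.py next.json | grep -E "pos|force: \["; done
```

```text
time: 27.77
tool_pos: [0.6313, 0.1911, 0.4008]
tool_rot: [-3.139, 0.004, 0.32]
contact_force: [0.0, -0.5, 0.3]
opening: 0.0216
grip_force: 0.0
time: 28.02
tool_pos: [0.6315, 0.1911, 0.4012]
tool_rot: [-3.139, 0.002, 0.32]
contact_force: [-0.3, -0.0, 0.5]
opening: 0.0021
grip_force: 0.0
tool_pos: [0.6317, 0.1911, 0.3958]
contact_force: [-0.2, 0.0, 0.4]
tool_pos: [0.6318, 0.1912, 0.3916]
contact_force: [-0.9, 0.2, -0.7]
tool_pos: [0.6318, 0.1912, 0.3877]
contact_force: [0.4, -0.6, 0.5]
tool_pos: [0.6319, 0.1912, 0.3847]
contact_force: [1.5, -0.2, 4.0]
tool_pos: [0.6322, 0.1913, 0.3822]
contact_force: [2.1, 0.2, 8.4]
```

```bash
for i in 1 2 3 4 5 6 7; do echo '{"plan": [[0,0,2,0,0,0],[0,0,0,0,0,0],[0,0,0,0,0,0]]}' > next.json && python3 drive.py next.json | grep -E "pos|force: \["; done
```

```text
tool_pos: [0.6323, 0.1913, 0.381]
contact_force: [2.1, -0.6, 10.9]
tool_pos: [0.6325, 0.1914, 0.3795]
contact_force: [2.8, 1.8, 13.7]
tool_pos: [0.6327, 0.1914, 0.378]
contact_force: [3.6, 0.4, 13.9]
tool_pos: [0.6329, 0.1914, 0.3764]
contact_force: [4.0, 1.7, 14.8]
tool_pos: [0.633, 0.1914, 0.3749]
contact_force: [5.6, 0.6, 17.0]
tool_pos: [0.6329, 0.1913, 0.3747]
contact_force: [2.5, 0.1, 24.7]
tool_pos: [0.6327, 0.1912, 0.3746]
contact_force: [-1.3, -0.2, 33.0]
```

Converted, -0.0345 m is -34.5, -0.0094 m is -9.4.

```bash
echo '{"plan": [[0,0,-30,0,0,0],[0,0,-30,0,0,0],[-9.4,-34.5,0,0,0,0],[-9.4,-34.5,0,0,0,0],[-9.4,-34.5,0,0,0,0],[-9.4,-34.5,0,0,0,0],[-9.4,-34.5,0,0,0,0],[-9.4,-34.5,0,0,0,0]]}' > next.json && python3 drive.py next.json 0.06 >/dev/null ;echo '{"plan": [[-9.4,-34.5,0,0,0,0],[-9.4,-34.5,0,0,0,0],[0,0,0,0,0,-0.6],[0,0,0,0,0,-0.6],[0,0,0,0,0,-0.6],[0,0,0,0,0,-0.6],[0,0,0,0,0,-0.6],[0,0,0,0,0,-0.6]]}' > next.json && python3 drive.py next.json >/dev/null
echo '{"plan": [[0,0,0,0,0,-0.6],[0,0,0,0,0,-0.6],[0,0,0,0,0,-0.6],[0,0,0,0,0,0],[0,0,0,0,0,0],[0,0,0,0,0,0]]}' > next.json && python3 drive.py next.json
python3 - <<'E'
from h import *
to(.4741,.4293,.42,1.403)
snap('w8'); snap('s8','scene'); snap('d8','side')
A=cv2.imread('pics/w8.png'); B=cv2.imread('pics/s8.png')[130:290,220:480]; Dd=cv2.imread('pics/d8.png')[135:335,190:430]
M=np.zeros((600,800,3),np.uint8); M[:320,:512]=cv2.resize(A,(512,320),interpolation=cv2.INTER_AREA)
M[320:600,:455]=cv2.resize(B,(455,280),interpolation=cv2.INTER_CUBIC); M[320:600,458:794]=cv2.resize(Dd,(336,280),interpolation=cv2.INTER_CUBIC); cv2.imwrite('pics/m1.png',M)
E
```

```text
time: 32.85
tool_pos: [0.4737, 0.4294, 0.4268]
tool_rot: [-3.137, -0.0, 1.397]
contact_force: [0.2, -0.3, -0.1]
opening: 0.0604
grip_force: 0.0
t 32.85 pos [0.4737 0.4294 0.4268] yaw 1.397 q6 0.79 F [ 0.2 -0.3 -0.1] grip 0.0 
  d [-0.0001  0.0005  0.0068] rot [-0.0046 -0.0002 -0.0062]
```

View pics/m1.png

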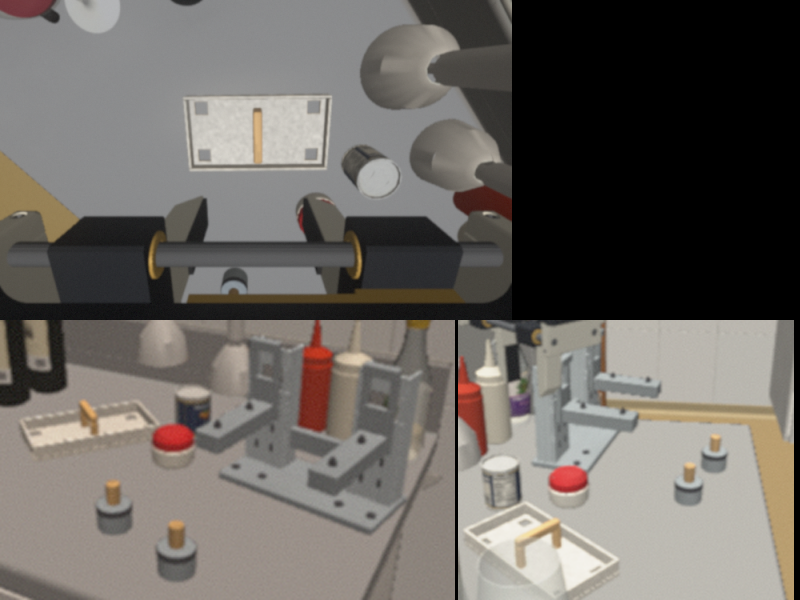

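Run:
```python
from h import *
C=W('w8'); im=cv2.imread('pics/w8.png'); hsv=cv2.cvtColor(im,cv2.COLOR_BGR2HSV)
m=((hsv[...,0]>8)&(hsv[...,0]<25)&(hsv[...,1]>90)).astype(np.uint8); m[:, :280]=0; m[:, 360:]=0; m[:120]=0; m[230:]=0
ys,xs=np.nonzero(m); print('handle',cv2.minAreaRect(np.c_[xs,ys].astype(np.float32)), len(xs))
H=[]
for u in [(251,135),(391,133),(255,194),(394,195)]:
    r=dark('w8',u,12); print(u,r); H.append(max(r[0],key=lambda t:t[1])[0])
# local: image left = ? tool x=tray x up in image; right = tool +y = tray -y
o=[(C,(35,80,6),H[0]),(C,(35,-80,6),H[1]),(C,(-35,80,6),H[2]),(C,(-35,-80,6),H[3])]
print(fit(o,(.474,.43,1.4)))
print(fit(o,(.474,.43,1.4),4))
```

```text
handle ((321.5, 171.0), (64.0, 9.0), 90.0) 590
(251, 135) ([([250.8, 134.8], 234)], 140, 179)
(391, 133) ([([392.2, 133.2], 221)], 130, 176)
(255, 194) ([([255.0, 194.0], 183), ([255.0, 206.0], 25)], 128, 183)
(394, 195) ([([399.0, 199.9], 100)], 91, 145)
(array([0.47610104, 0.42946601, 1.40518033]), [[0.5, 0.2], [0.2, 0.7], [0.3, 0.0], [-10.0, -6.8]])
(array([0.47838069, 0.43111234, 1.40291768, 0.01288111]), [[0.1, -0.3], [4.5, 0.5], [-0.1, 1.4], [-6.2, -5.1]])
```

```bash
python3 - <<'E'
from h import *
to(.4761,.4295,.202,1.405)
E
echo '{"plan": [[0.6,-2.4,35,-0.023,0,-0.04],[0,0,35,0,0,0],[0,0,35,0,0,0],[0,0,35,0,0,0],[0,0,35,0,0,0],[0,0,30,0,0,0],[0,0,19.8,0,0,0],[0,0,0,0,0,0]]}' > next.json && python3 drive.py next.json 0.06;  echo '{"plan": [[0,0,0,0,0,0],[0,0,0,0,0,0],[0,0,0,0,0,0],[0,0,0,0,0,0],[0,0,0,0,0,0],[0,0,0,0,0,0],[0,0,0,0,0,0],[0,0,0,0,0,0]]}' > next.json && python3 drive.py next.json 0 40; echo '{"plan": [[0,0,0,0,0,0],[0,0,0,0,0,0],[0,0,0,0,0,0],[0,0,0,0,0,0]]}' > next.json && python3 drive.py next.json
```

```text
t 33.0 pos [0.4737 0.4295 0.4269] yaw 1.399 q6 0.79 F [ 0.1 -0.4 -0.5] grip 0.0 
  d [0.0004 0.0034 0.2249] rot [-0.0044 -0.0004 -0.0064]
time: 33.67
tool_pos: [0.47, 0.4296, 0.1972]
tool_rot: [-3.135, 0.006, 1.407]
contact_force: [-0.2, -1.0, 0.5]
opening: 0.0599
grip_force: 0.0
time: 34.33
tool_pos: [0.4719, 0.4306, 0.2029]
tool_rot: [3.139, -0.002, 1.408]
contact_force: [1.1, 0.3, 2.6]
opening: 0.0119
grip_force: 40.1
time: 34.67
tool_pos: [0.4719, 0.4306, 0.2029]
tool_rot: [3.14, -0.002, 1.408]
contact_force: [3.5, -1.2, 4.8]
opening: 0.0117
grip_force: 40.0
```

```bash
echo '{"plan": [[0,0,-10,0,0,0],[0,0,-30,0,0,0],[0,0,-40,0,0,0],[0,0,-40,0,0,0],[0,0,-40,0,0,0],[0,0,-40,0,0,0],[0,0,-20,0,0,0],[0,0,0,0,0,0]]}' > next.json && python3 drive.py next.json ;  echo '{"plan": [[-25.8,14.3,0,0,0,0],[-25.8,14.3,0,0,0,0],[-25.8,14.3,0,0,0,0],[-25.8,14.3,0,0,0,0],[-25.8,14.3,0,0,0,0],[-25.8,14.3,0,0,0,0],[0,0,0,0,0,0.6],[0,0,0,0,0,0.6]]}' > next.json && python3 drive.py next.json>/dev/null; echo '{"plan": [[0,0,0,0,0,0.6],[0,0,0,0,0,0.6],[0,0,0,0,0,0.6],[0,0,0,0,0,0.6],[0,0,0,0,0,0.6],[0,0,0,0,0,0.6],[0,0,0,0,0,0.6],[0,0,0,0,0,0]]}' > next.json && python3 drive.py next.json; python3 -c "
from h import *
to(.5939,.0950,.42,.324)"
```

```text
time: 35.33
tool_pos: [0.4707, 0.4308, 0.4279]
tool_rot: [3.136, -0.007, 1.409]
contact_force: [-0.2, 0.5, -2.9]
opening: 0.0115
grip_force: 40.0
time: 36.67
tool_pos: [0.5302, 0.264, 0.4196]
tool_rot: [-3.141, 0.005, 0.324]
contact_force: [-0.7, 0.1, -3.0]
opening: 0.0116
grip_force: 40.0
t 36.67 pos [0.5302 0.264  0.4196] yaw 0.324 q6 1.58 F [-0.7  0.1 -3. ] grip 40.0 
  d [ 0.0065  0.1805 -0.0005] rot [-0.0008  0.0053  0.0004]
```

Converted, 0.0301 m is 30.1, 0.03 m is 30, 0.0053 rad is 0.0265.

```bash
echo '{"plan": [[1.1,30.1,0,0,0,0],[1.1,30.1,0,0,0,0],[1.1,30.1,0,0,0,0],[1.1,30.1,0,0,0,0],[1.1,30.1,0,0,0,0],[1,30,0,0,0.0265,0],[0,0,0,0,0,0],[0,0,0,0,0,0]]}' > next.json && python3 drive.py next.json;echo '{"plan": [[0,0,30,0,0,0],[0,0,30,0,0,0],[0,0,20,0,0,0],[0,0,0,0,0,0],[0,0,0,0,0,0],[0,0,0,0,0,0]]}' > next.json && python3 drive.py next.json; python3 -c "
from h import *
to(.5939,.0950,.313,.324)
snap('w9'); snap('s9','scene'); snap('d9','side')
A=cv2.imread('pics/w9.png'); B=cv2.imread('pics/s9.png')[100:280,330:480]; Dd=cv2.imread('pics/d9.png')[120:270,220:400]
M=np.zeros((600,800,3),np.uint8); M[:320,:512]=cv2.resize(A,(512,320),interpolation=cv2.INTER_AREA)
M[320:600,:336]=cv2.resize(Dd,(336,280),interpolation=cv2.INTER_CUBIC); M[200:560,500:800]=cv2.resize(B,(300,360),interpolation=cv2.INTER_CUBIC); cv2.imwrite('pics/m2.png',M)"
```

```text
time: 37.33
tool_pos: [0.5953, 0.0937, 0.4203]
tool_rot: [-3.14, -0.002, 0.329]
contact_force: [-1.1, 1.0, -2.9]
opening: 0.0114
grip_force: 40.0
time: 37.83
tool_pos: [0.5958, 0.0961, 0.3434]
tool_rot: [-3.141, -0.007, 0.33]
contact_force: [0.6, -0.4, -3.0]
opening: 0.0117
grip_force: 40.0
t 37.83 pos [0.5958 0.0961 0.3434] yaw 0.33 q6 1.27 F [ 0.6 -0.4 -3. ] grip 40.0 
  d [-0.0024  0.0004  0.0303] rot [-0.0002 -0.0073  0.0062]
```

View pics/m2.png

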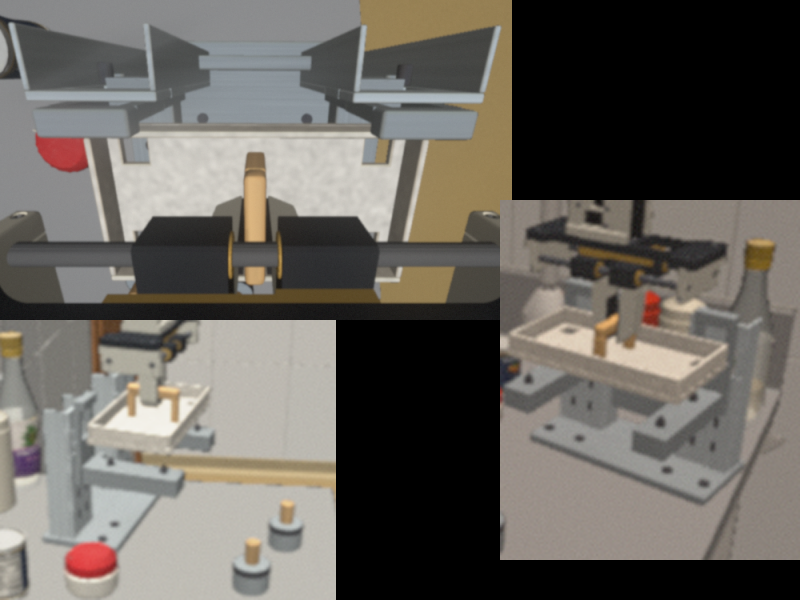

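```bash
echo '{"plan": [[-2.4,-0.8,0,0,-0.03,0.015],[0,0,6,0,0,0],[0,0,6,0,0,0],[0,0,0,0,0,0],[0,0,0,0,0,0]]}' > next.json && python3 drive.py next.json| grep -E "pos|rot|force: \["; for i in 1 2 3 4 5; do echo '{"plan": [[0,0,4,0,0,0],[0,0,0,0,0,0],[0,0,0,0,0,0]]}' > next.json && python3 drive.py next.json | grep -E "pos|force: \["; done
```

```text
tool_pos: [0.593, 0.0952, 0.3294]
tool_rot: [-3.141, 0.002, 0.325]
contact_force: [-0.3, 0.4, -2.7]
tool_pos: [0.5931, 0.0952, 0.3258]
contact_force: [-0.4, -0.3, -3.0]
tool_pos: [0.5931, 0.0952, 0.3218]
contact_force: [-0.5, 0.0, -2.0]
tool_pos: [0.593, 0.0952, 0.3178]
contact_force: [0.1, -0.3, -2.5]
tool_pos: [0.593, 0.0952, 0.3138]
contact_force: [-0.8, 0.8, -1.8]
tool_pos: [0.5932, 0.0951, 0.3111]
contact_force: [-2.3, -1.8, 5.2]
```

Converted, -0.035 m is -35, -0.015 m is -15.

```bash
echo '{"plan": [[0,0,-1,0,0,0],[0,0,0,0,0,0],[0,0,0,0,0,0],[0,0,0,0,0,0],[0,0,0,0,0,0],[0,0,0,0,0,0],[0,0,-15,0,0,0],[0,0,-35,0,0,0]]}' > next.json && python3 drive.py next.json 0.05; echo '{"plan": [[0,0,-40,0,0,0],[-31,-3.7,0,0,0,0],[-31,-3.7,0,0,0,0],[-31,-3.7,0,0,0,0],[-31,-3.7,0,0,0,0],[-31,-3.7,0,0,0,0],[-31,-3.7,0,0,0,0],[0,0,0,0,0,0]]}' > next.json && python3 drive.py next.json;echo '{"plan": [[0,0,0,0,0,0],[0,0,0,0,0,0],[0,0,0,0,0,0]]}' > next.json && python3 drive.py next.json
cat >> h.py <<'E'
def knobs(n):
    "orange blobs: centroid, bbox"
    hsv=cv2.cvtColor(cv2.imread(f"pics/{n}.png"),cv2.COLOR_BGR2HSV)
    m=((hsv[...,0]>8)&(hsv[...,0]<22)&(hsv[...,1]>85)&(hsv[...,2]>110)).astype(np.uint8)
    k,l,st,c=cv2.connectedComponentsWithStats(m)
    return [(c[i].round(1).tolist(),st[i].tolist()) for i in range(1,k) if 40<st[i,4]<1500]
E
python3 - <<'E'
from h import *
snap('w10'); snap('s10','scene'); snap('d10','side')
to(.41,.057,.40,.324)
for n in ('w10','s10','d10'): print(n,knobs(n))
C=W('w10')
for n,p in (('T1',(.4104,.0567,.062)),('T2',(.3929,.174,.062))): print(n,[proj(c,p)[0].round(1).tolist() for c in (C,S,D)])
E
```

```text
time: 40.32
tool_pos: [0.5922, 0.0951, 0.3569]
tool_rot: [-3.138, 0.01, 0.325]
contact_force: [0.8, -0.1, 0.1]
opening: 0.0497
grip_force: 0.0
time: 40.98
tool_pos: [0.4053, 0.0566, 0.4009]
tool_rot: [-3.14, 0.004, 0.325]
contact_force: [-0.3, 0.4, 0.4]
opening: 0.05
grip_force: 0.0
time: 41.23
tool_pos: [0.4108, 0.0569, 0.4014]
tool_rot: [3.142, -0.001, 0.325]
contact_force: [0.2, 0.7, 0.9]
opening: 0.05
grip_force: 0.0
t 41.38 pos [0.4106 0.0569 0.4009] yaw 0.325 q6 1.2 F [-0.4  0.3 -0.1] grip 0.0 
  d [-0.0005 -0.0003  0.0009] rot [-0.0005  0.0005  0.0015]
w10 [([316.9, 181.1], [309, 171, 17, 21, 262]), ([195.6, 264.0], [141, 251, 99, 20, 826]), ([82.6, 289.0], [56, 274, 62, 29, 1009]), ([209.5, 323.1], [206, 295, 9, 53, 267]), ([427.4, 323.7], [423, 296, 9, 52, 253]), ([82.0, 355.5], [69, 333, 27, 46, 715]), ([556.4, 351.1], [546, 333, 23, 41, 552]), ([373.7, 351.2], [356, 334, 38, 35, 1029])]
s10 [([274.7, 14.9], [261, 0, 28, 32, 751]), ([360.3, 6.7], [346, 0, 30, 16, 411]), ([275.4, 37.8], [269, 34, 13, 10, 91]), ([82.6, 59.9], [64, 44, 43, 53, 866]), ([212.0, 62.7], [209, 58, 
[... 289 characters left out ...]
, 23, 357])]
d10 [([94.8, 11.0], [89, 0, 13, 27, 123]), ([267.7, 71.5], [265, 0, 7, 148, 323]), ([288.9, 69.2], [271, 0, 24, 140, 767]), ([443.6, 72.2], [423, 48, 75, 51, 1070]), ([532.1, 88.9], [505, 84, 44, 9, 155]), ([621.0, 95.5], [618, 86, 8, 26, 82]), ([225.1, 132.9], [220, 127, 12, 13, 110]), ([82.9, 169.5], [72, 157, 22, 26, 433]), ([139.7, 175.6], [129, 161, 21, 31, 545]), ([302.3, 173.0], [290, 166, 27, 21, 174]), ([373.2, 222.0], [371, 217, 6, 11, 57]), ([625.8, 253.9], [608, 233, 32, 39, 762]), ([354.7, 243.3], [352, 238, 7, 12, 69]), ([619.4, 384.6], [596, 364, 44, 36, 1197])]
T1 [[319.1, 183.8], [320.4, 246.0], [373.4, 217.2]]
T2 [[193.0, 162.0], [284.3, 222.7], [355.1, 237.7]]
```

Run:
```python
from h import *
p=onz(W('w10'),(317.3,182.7),.062); print(p, tri([(W('w10'),(317.3,182.7)),(S,(320.3,246.2)),(D,(373.6,217.6+1))]))
to(p[0],p[1],.159+.054,.324)
```

```text
[0.41090043 0.05863423 0.062     ] [0.41032241 0.0583942  0.05983509]
t 41.38 pos [0.4106 0.0569 0.4009] yaw 0.325 q6 1.2 F [-0.4  0.3 -0.1] grip 0.0 
  d [ 0.001  -0.0015  0.1879] rot [-0.0005  0.0005  0.0015]
```

```bash
echo '{"plan": [[1,-1.5,35,0,0,0],[0,0,35,0,0,0],[0,0,35,0,0,0],[0,0,35,0,0,0],[0,0,30,0,0,0],[0,0,16.5,0,0,0],[0,0,0,0,0,0],[0,0,0,0,0,0]]}' > next.json && python3 drive.py next.json; echo '{"plan": [[0,0,0,0,0,0],[0,0,0,0,0,0],[0,0,0,0,0,0],[0,0,0,0,0,0],[0,0,0,0,0,0],[0,0,0,0,0,0],[0,0,0,0,0,0],[0,0,0,0,0,0]]}' > next.json && python3 drive.py next.json 0 25; echo '{"plan": [[0,0,-10,0,0,0],[0,0,-30,0,0,0],[0,0,-35,0,0,0],[0,0,-35,0,0,0],[0,0,-35,0,0,0],[0,0,-35,0,0,0],[0,0,0,0,0,0],[0,0,0,0,0,0]]}' > next.json && python3 drive.py next.json
python3 - <<'E'
from h import *
ex=np.array([np.cos(.324),np.sin(.324)]); ey=np.array([-ex[1],ex[0]])
for y in (-.055,.055):
    p=np.array([.5932,.0951])+y*ey-.003*ex; print(p.round(4)); to(p[0],p[1],.214+.116,.324)
E
```

```text
time: 42.05
tool_pos: [0.4105, 0.0587, 0.2141]
tool_rot: [-3.14, 0.002, 0.325]
contact_force: [-0.1, -0.2, 1.1]
opening: 0.0501
grip_force: 0.0
time: 42.72
tool_pos: [0.4104, 0.0586, 0.2151]
tool_rot: [3.141, -0.001, 0.325]
contact_force: [-0.9, -1.1, 6.8]
opening: 0.0173
grip_force: 25.0
time: 43.38
tool_pos: [0.4103, 0.0586, 0.396]
tool_rot: [3.141, -0.003, 0.325]
contact_force: [-0.4, 0.3, -1.7]
opening: 0.017
grip_force: 25.0
[0.6079 0.042 ]
t 43.38 pos [0.4103 0.0586 0.396 ] yaw 0.325 q6 1.2 F [-0.4  0.3 -1.7] grip 25.0 
  d [0.1817 0.0788 0.0667] rot [ 0.001  -0.0033  0.0014]
[0.5728 0.1463]
t 43.38 pos [0.4103 0.0586 0.396 ] yaw 0.325 q6 1.2 F [-0.4  0.3 -1.7] grip 25.0 
  d [ 0.1818 -0.0312  0.0665] rot [ 0.001  -0.0033  0.0014]
```

Converted, 0.0303 m is 30.3, 0.0302 m is 30.2, -0.003 rad is -0.015.

```bash
echo '{"plan": [[30.3,13.1,0,0,0,0],[30.3,13.1,0,0,0,0],[30.3,13.1,0,0,0,0],[30.3,13.1,0,0,0,0],[30.3,13.1,0,0,0,0],[30.2,13.3,0,0,-0.015,0],[0,0,0,0,0,0],[0,0,0,0,0,0]]}' > next.json && python3 drive.py next.json >/dev/null; echo '{"plan": [[0,0,20,0,0,0],[0,0,20,0,0,0],[0,0,15,0,0,0],[0,0,6,0,0,0],[0,0,0,0,0,0],[0,0,0,0,0,0],[0,0,0,0,0,0]]}' > next.json && python3 drive.py next.json; for i in 1 2 3; do echo '{"plan": [[0,0,1.5,0,0,0],[0,0,0,0,0,0],[0,0,0,0,0,0]]}' > next.json && python3 drive.py next.json | grep -E "pos|force: \["; done
```

```text
time: 44.63
tool_pos: [0.6074, 0.042, 0.3347]
tool_rot: [3.141, 0.002, 0.325]
contact_force: [-0.2, -0.1, -1.8]
opening: 0.0174
grip_force: 25.0
tool_pos: [0.6074, 0.0419, 0.3326]
contact_force: [0.2, -0.8, -1.9]
tool_pos: [0.6074, 0.0419, 0.3305]
contact_force: [-0.7, 0.4, -0.9]
tool_pos: [0.6074, 0.0419, 0.3297]
contact_force: [-1.7, -0.0, 3.0]
```

Converted, -0.03 m is -30, -0.015 m is -15.

```bash
echo '{"plan": [[0,0,0,0,0,0],[0,0,0,0,0,0],[0,0,0,0,0,0],[0,0,0,0,0,0],[0,0,-15,0,0,0],[0,0,-30,0,0,0],[0,0,-30,0,0,0],[0,0,0,0,0,0]]}' > next.json && python3 drive.py next.json 0.045; echo '{"plan": [[-23,-27.6,0,0,0,0],[-23,-27.6,0,0,0,0],[-23,-27.6,0,0,0,0],[-23,-27.6,0,0,0,0],[-23,-27.6,0,0,0,0],[-23,-27.6,0,0,0,0],[-23,-27.6,0,0,0,0],[0,0,0,0,0,0]]}' > next.json && python3 drive.py next.json 0.05 >/dev/null;echo '{"plan": [[0,0,0,0,0,0],[0,0,0,0,0,0],[0,0,0,0,0,0]]}' > next.json && python3 drive.py next.json
python3 - <<'E'
from h import *
snap('w11'); snap('s11','scene'); snap('d11','side')
to(.393,.174,.40,.324)
C=W('w11')
for n,p in (('T1',(.6074,.042,.178)),('T2',(.3929,.174,.062))): print(n,[proj(c,p)[0].round(1).tolist() for c in (C,S,D)])
for n in ('w11','s11','d11'): print(n,[k for k in knobs(n) if (n!='w11' or k[0][1]<230) and k[1][4]<280 and (n=='w11' or k[0][1]>130)])
E
```

```text
time: 46.05
tool_pos: [0.6085, 0.042, 0.4104]
tool_rot: [3.138, -0.007, 0.325]
contact_force: [0.1, 0.3, 1.2]
opening: 0.0451
grip_force: 0.0
time: 46.97
tool_pos: [0.3942, 0.1732, 0.4047]
tool_rot: [-3.142, 0.003, 0.325]
contact_force: [0.6, 0.3, -0.3]
opening: 0.0503
grip_force: 0.0
t 47.12 pos [0.3942 0.1731 0.4045] yaw 0.324 q6 1.48 F [-0.7  0.2  0.4] grip 0.0 
  d [-0.0008 -0.0012  0.0045] rot [-0.0003  0.0035 -0.    ]
T1 [[710.6, -73.3], [408.9, 170.8], [310.8, 154.6]]
T2 [[317.9, 182.2], [284.3, 222.7], [355.1, 237.7]]
w11 [([534.8, 7.0], [533, 0, 5, 14, 41]), ([553.9, 4.2], [545, 0, 20, 11, 181]), ([314.7, 180.2], [307, 171, 16, 19, 238])]
s11 [([460.0, 132.0], [455, 130, 11, 5, 45]), ([409.1, 177.5], [404, 170, 10, 17, 110]), ([284.1, 228.1], [281, 222, 7, 14, 90])]
d11 [([225.1, 133.0], [220, 127, 12, 13, 119]), ([312.0, 160.3], [310, 156, 5, 10, 48]), ([303.3, 173.1], [290, 166, 28, 21, 198]), ([354.9, 243.2], [352, 238, 7, 12, 65])]
```

Run:
```python
from h import *
p=onz(W('w11'),(315.2,181),.062); print(p, tri([(W('w11'),(315.2,181)),(S,(284.2,224)),(D,(355,239.2))]))
to(p[0],p[1],.2145,.324)
```

```text
[0.39322023 0.17681748 0.062     ] [0.39244815 0.17629578 0.05863951]
t 47.12 pos [0.3942 0.1731 0.4045] yaw 0.324 q6 1.48 F [-0.7  0.2  0.4] grip 0.0 
  d [ 0.001  -0.0038  0.19  ] rot [-0.0003  0.0035 -0.    ]
```

Converted, 0.035 m is 35, 0.03 m is 30, 0.0035 rad is 0.0175.

```bash
echo '{"plan": [[0.5,-3.3,35,0,0.0175,0],[0,0,35,0,0,0],[0,0,35,0,0,0],[0,0,35,0,0,0],[0,0,30,0,0,0],[0,0,20,0,0,0],[0,0,0,0,0,0],[0,0,0,0,0,0]]}' > next.json && python3 drive.py next.json|grep pos; echo '{"plan": [[0,0,0,0,0,0],[0,0,0,0,0,0],[0,0,0,0,0,0],[0,0,0,0,0,0],[0,0,0,0,0,0],[0,0,0,0,0,0],[0,0,0,0,0,0],[0,0,0,0,0,0]]}' > next.json && python3 drive.py next.json 0 25; echo '{"plan": [[0,0,-10,0,0,0],[0,0,-30,0,0,0],[0,0,-35,0,0,0],[0,0,-35,0,0,0],[0,0,-35,0,0,0],[0,0,-35,0,0,0],[0,0,0,0,0,0],[0,0,0,0,0,0]]}' > next.json && python3 drive.py next.json; python3 -c "
from h import *
to(.5728,.1463,.331,.324)"
```

```text
tool_pos: [0.393, 0.1766, 0.2141]
time: 48.45
tool_pos: [0.3929, 0.1769, 0.2151]
tool_rot: [-3.141, -0.001, 0.325]
contact_force: [0.2, 0.3, 6.2]
opening: 0.017
grip_force: 25.0
time: 49.12
tool_pos: [0.3927, 0.1769, 0.3961]
tool_rot: [-3.142, -0.004, 0.325]
contact_force: [-0.1, 0.5, -2.1]
opening: 0.017
grip_force: 25.0
t 49.12 pos [0.3927 0.1769 0.3961] yaw 0.325 q6 1.49 F [-0.1  0.5 -2.1] grip 25.0 
  d [0.1606 0.0866 0.0657] rot [-0.0001 -0.0042  0.0014]
```

```bash
echo '{"plan": [[26.8,14.4,0,0,0,0],[26.8,14.4,0,0,0,0],[26.8,14.4,0,0,0,0],[26.8,14.4,0,0,0,0],[26.8,14.4,0,0,0,0],[26.6,14.6,0,0,-0.015,0],[0,0,0,0,0,0],[0,0,0,0,0,0]]}' > next.json && python3 drive.py next.json >/dev/null; echo '{"plan": [[0,0,20,0,0,0],[0,0,20,0,0,0],[0,0,15,0,0,0],[0,0,7,0,0,0],[0,0,0,0,0,0],[0,0,0,0,0,0],[0,0,0,0,0,0]]}' > next.json && python3 drive.py next.json; for i in 1 2 3; do echo '{"plan": [[0,0,1.2,0,0,0],[0,0,0,0,0,0],[0,0,0,0,0,0]]}' > next.json && python3 drive.py next.json | grep -E "pos|force: \["; done
```

```text
time: 50.37
tool_pos: [0.5721, 0.1463, 0.3331]
tool_rot: [-3.141, 0.002, 0.326]
contact_force: [0.0, 0.0, -0.6]
opening: 0.0172
grip_force: 25.0
tool_pos: [0.5723, 0.1461, 0.3317]
contact_force: [0.5, -0.3, -1.1]
tool_pos: [0.5723, 0.1461, 0.3303]
contact_force: [-0.5, -0.2, -0.7]
tool_pos: [0.5723, 0.146, 0.3297]
contact_force: [-1.7, -0.5, 4.1]
```

Release, retreat, and take the last look.

Converted, -0.035 m is -35, -0.03 m is -30.

```bash
echo '{"plan": [[0,0,0,0,0,0],[0,0,0,0,0,0],[0,0,0,0,0,0],[0,0,0,0,0,0],[0,0,-15,0,0,0],[0,0,-30,0,0,0],[0,0,-35,0,0,0],[0,0,0,0,0,0]]}' > next.json && python3 drive.py next.json 0.045; echo '{"plan": [[-30,0,0,0,0,0],[-30,0,0,0,0,0],[-30,0,0,0,0,0],[-30,0,0,0,0,0],[-30,0,-20,0,0,0],[0,0,0,0,0,0],[0,0,0,0,0,0],[0,0,0,0,0,0]]}' > next.json && python3 drive.py next.json
python3 - <<'E'
from h import *
snap('w12'); snap('s12','scene'); snap('d12','side')
A=cv2.imread('pics/w12.png'); B=cv2.imread('pics/s12.png')[100:300,220:480]; Dd=cv2.imread('pics/d12.png')[110:330,190:440]
M=np.zeros((600,800,3),np.uint8); M[:220,:352]=cv2.resize(A,(352,220),interpolation=cv2.INTER_AREA); M[:220,360:712]=cv2.resize(cv2.imread('pics/s12.png'),(352,220),interpolation=cv2.INTER_AREA)
M[225:576,:400]=cv2.resize(Dd,(400,351),interpolation=cv2.INTER_CUBIC); M[225:532,402:800]=cv2.resize(B,(398,307),interpolation=cv2.INTER_CUBIC); cv2.imwrite('pics/m3.png',M)
E
```

```text
time: 51.78
tool_pos: [0.5735, 0.1463, 0.416]
tool_rot: [3.14, -0.009, 0.325]
contact_force: [0.6, -0.3, 0.8]
opening: 0.0453
grip_force: 0.0
time: 52.45
tool_pos: [0.4308, 0.0982, 0.4297]
tool_rot: [-3.142, 0.001, 0.325]
contact_force: [-0.0, 1.0, 0.7]
opening: 0.0451
grip_force: 0.0
```

View pics/m3.png

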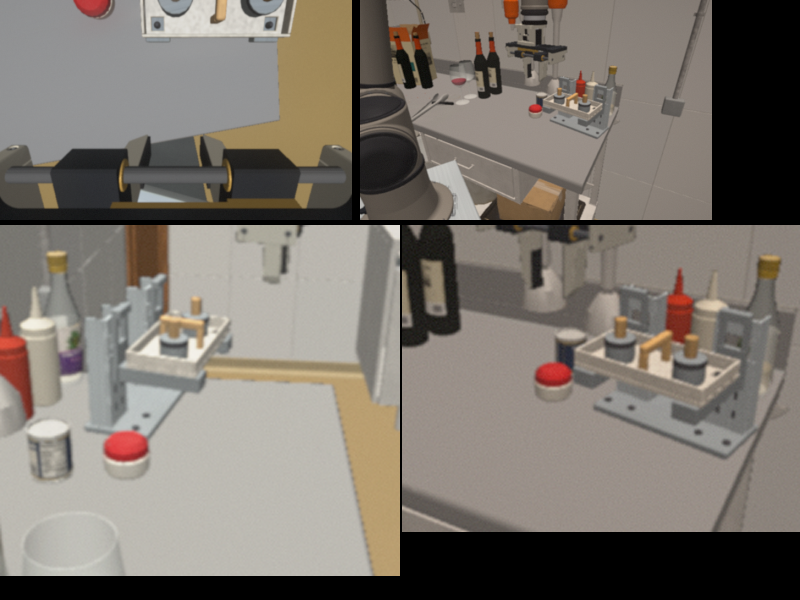

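The final montage shows the tray lying flat on both brackets with the pins in its holes. Both tins stand upright on it, no third tin is visible, and the timer and can are where they were.

```bash
python3 -c "
from cell import robot
print(robot.hand_in())"
```

```text
the job is handed in; nothing more can be done
None
```

The job is handed in at about 53 s of robot time: both brackets are pressed down to a hard stop at home height, the tray lies flat over the four pins, and the only two tins I could find stand upright on it. The timer and can were left alone, and no verdict came back.

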